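# Open the snap-covered box and feed it over the rocker chute

### The arm

A 6-joint arm with a two-finger parallel gripper is mounted at the origin on the work surface. World frame = base frame: x ahead of the robot, y to its left, z up, the work surface at z = 0. Lengths are in m, angles in rad, forces in N, time in s.
With the tool pointing down it reaches from about 0.375 to 0.975 m from the base axis. Payload 3.8 kg.
Tool frame: the origin (TCP) lies midway between the tips of the shut fingers; the grasp point (between the pads) lies 19 mm behind it; z points along the fingers, y is the direction in which the jaws open and shut (so a half turn about z gives the same grasp; the last joint's range is limited). The gripper opens to 85 mm and grips with 20 to 120 N. Pads are 22 mm wide; open, the fingers measure 114 mm over their backs; the gripper's body (76 mm by 85 mm) begins 54 mm behind the grasp point. The pads swing forward as they close: fully open they stand 13 mm farther back than shut.
Start: joints at [1.16, 0.264, 1.604, -0, 1.274, -0.037], TCP at [0.246, 0.628, 0.231] pointing down, gripper open.
Joint ranges: [-2.63, 2.63], [-0.94, 2.18], [0.31, 2.57], [-1.31, 4.45], [0, 2.66], [-2.55, 2.55]. Speed limits (rad/s): [2.57, 2.57, 3.14, 3.14, 3.14, 3.14].

### API

Orientations are given as a rotation vector (axis times angle).
In Python, from workcell import bot gives the robot as it stands.
- The arm moves only by the tool drive_tool, never from a script. Its argument "deltas" is a list of rows, each an object with "hand": the opening, from 0 (shut) to 1 (fully open); "offset": the shift along the world's x, y, z in cm, a list of three; "angular": the turn, a rotation vector about the world's x, y, z in degrees, a list of three. A call has 1 to 8 rows; each row is the pose to reach, as a shift and turn from the pose commanded when the call began; what a row does not reach only later rows make up. A row lasts 1/8 s, in which the tool goes at most 62.5 mm and 10.7 degrees, less where a joint would pass 70% of its speed; a pose out of reach is approached as far as the arm can. A call with a gripper value outside its range is refused whole. The fingers move at their own pace and stop on an object; "force" is the grip in N (left out, the last holds). Time passes only in rows, so rows that repeat a pose let the fingers close. It gives the time, the measured TCP pose, the force and the opening at its end, in the units of the state.
- bot.read_state(): the state, without advancing time (a new reading comes with each control period).
- bot.read_camera(name): name is "scene" or "top"; returns a dict with "frame" (480x640x3 uint8, blue, green, red), "mtx" (3x3 intrinsics, pixels), "k1" (the pictures are not rectified: a ray, as slopes to the right and down, at radius r is drawn at 1 + k1 r^2 times it, then the intrinsics apply), "R" (3x3) and "t" (3): a world point X has camera coordinates R X + t. Camera axes: x right, y down, z forward; pixel columns grow to the right and rows downward; lengths in m; the calibration is good to about 2 mm. A picture is of the moment at which its call begins. There is no depth.
- bot.finish_job(): hands the job in, once; it reports no verdict.
The state is a dict: "time": time; "q": joint angles; "joint_vel": joint speeds; "joint_torque": joint torques, N m; "tool_pos": TCP position; "tcp_rot": TCP orientation; "wrist_force": force on the tool from outside, world axes, zero at the start; "torque": the same for the moment, N m; "width": opening from 0.0 (shut) to 1.0 (fully open).
Only numpy, scipy, OpenCV 4.12 (cv2) and the standard library are available. Lean on these libraries where they do the work, as an engineer would, in place of code of your own. Each camera call takes 0.05 s, during which the arm holds its last target. There are 200 camera calls.

### The job

Pry the grey snap-fit cover off the steel receiving box with the flat blade at its notch, then lay the cover flat in the middle of the blue template, lengthwise along it. After that feed every lacquered corner block into the open box by setting it on the box end of the rocker tray, so that its own weight tips the tray and it slides in (do not put or push blocks into the box by hand). Finish with the blade lying flat on the bench, and leave the other things alone.

Things in the scene. Friction and masses are not known exactly. Their poses are not given: they have to be found in the camera images.
- station: Fixed steel receiving box with a rocker chute behind one end. Origin: on the bench under the box's centre; z up, y along the box towards the rocker. Box outside 80 (x) by 200 (y) by 84 mm high, walls 5 mm, inner floor sloping from z=37 at the rocker end to z=7. The cover lies in the mouth, flush with the 84 mm rim, on ledges along the long walls, underside at z=80. The end wall at y=-100 to -95 has the notch.
- notch (a point): Centre of the notch (station frame 0, -97.5, 76 mm; axes as the station's): an opening 34 mm wide in x and 8 mm high, from the sill at z=72 to the cover's underside at z=80. The blade goes in level along the station's +y, 30 to 36 mm past the wall's outer face; the sill is the fulcrum: handle down, tip up, by about 0.35 rad, then raise the blade some 15 mm.
- catches (a point): Midpoint between the snap catches (station frame 0, -64, 84 mm). At each long wall a boss, 16 mm long, |x| 35 to 48 mm, 10 mm (its flared guide 20 mm) above the rim, holds a sprung wedge over the cover's top edge. Lifting the cover here takes about 5 to 9 N. Some 11 mm up it is past them and rests on them, its notch end 10 mm clear of the rim, to be pinched there across its width. No catch at the far end.
- seat (a point): Where a block's underside centre belongs: on the floor of the level tray, 32 mm to the box side of the pivot (station frame 0, 132, 145 mm; axes as the station's; it does not move with the tray). Set the block with its long side along the station's y; keep the fingertips above the tray's 6 mm side walls.
- rocker (a joint): Tip angle of the rocker tray (rad): 0 level, at rest; 0.6 fully tipped, box end down. The tray is a slick aluminium channel, inside 56 mm wide, open at both ends, y=99 to 199 mm in the station frame, pivot along x at y=164, z=137, between posts 148 mm high at x=+-40. A steel counterweight (about 0.006 N m) holds it level: a block on the seat overcomes this, and the emptied tray swings back.
- cover: Loose grey plastic plate, 68 (x) by 188 (y) by 4 mm, about 70 g. Origin: centre of its underside; z is its upper side. A black mark on top at its notch end. Starts snapped into the box, its axes along the station's.
- cover_edge (a point): Middle of the lower edge of the cover's notch end (cover frame 0, -94, 0 mm).
- template: Fixed blue plastic jig template, a plate 260 (x) by 150 (y) by 4 mm. Origin: centre of its underside on the bench.
- blade: Loose flat pry blade, 150 mm long along its x, 120 g. Wooden handle 90 long by 24 wide by 20 mm high from x=-50 to x=+40; steel blade 60 long by 24 wide by 3 mm thick from x=+40 to x=+100, its mid-plane 10 mm above the handle's underside. Origin: on the handle's underside.
- blade_tip (a point): Middle of the blade's front edge (blade frame 100, 0, 10 mm).
- block1: Lacquered wooden corner block with a brass band at one end, 60 (x) by 32 (y) by 22 mm high, 45 to 84 g; origin: centre of its underside. Two or three of block1 to block4 are present, all alike.
- block2: Lacquered wooden corner block with a brass band at one end, 60 (x) by 32 (y) by 22 mm high, 45 to 84 g; origin: centre of its underside. Two or three of block1 to block4 are present, all alike.
- block3: Lacquered wooden corner block with a brass band at one end, 60 (x) by 32 (y) by 22 mm high, 45 to 84 g; origin: centre of its underside. Two or three of block1 to block4 are present, all alike.
- block4: Lacquered wooden corner block with a brass band at one end, 60 (x) by 32 (y) by 22 mm high, 45 to 84 g; origin: centre of its underside. Two or three of block1 to block4 are present, all alike.
- ruler: Bystander: loose aluminium ruler, 30 by 300 by 4 mm.
- knob_brass: Bystander: loose brass knob, 36 mm across and high.
- checker: Bystander: loose orange resin checker, 50 mm across, 13 mm high.
- board_corner: Bystander: loose lacquered board corner, 130 by 130 by 45 mm.
Not all that is in view belongs to the job. What is shaped like the block2 but black or red is not meant.

How it is judged:
By the outcome, as a careful person would: the job done as asked, in the order asked, and still so for the second after the job is handed in, with the robot touching nothing.
Of block1, block2, block3, block4 only 2 to 3 are there at a start; the rules pass over those that are not, and their reading is None.
At some moment in a run one of blade, block1, block2, block3, block4 may be knocked a few centimetres aside while the robot is not near it.
Once in a run the grip may slacken for a moment while it holds something.
It also fails if it takes over 210 s, if anything falls off the work surface, if the arm or the gripper's body presses on something with over 40 N, if the wrist force passes 120 N, or if a joint passes its speed limit or range.

## Working session

There is one attempt and no reset: what is moved stays moved. The work goes in short steps, Python scripts to look and compute and a tool call to move; the robot and the scene stay as the last step left them, time stands still between calls to the robot, and variables do not carry over. Pictures are saved under pics/ and viewed, about 12 in all and at most 16, crops included, and the job is handed in when it is done.

Besides the shell and the picture viewer there is one more tool, called after "Request:" as name(argument=value, ...) on one line, values as JSON. drive_tool: Moves the arm, as the interface text tells. Its arguments: {"type":"object","properties":{"deltas":{"type":"array"},"force":{"type":"number"}},"required":["deltas"]}

```bash
ls; mkdir -p pics; cat > h.py <<'E'
import numpy as np, cv2
from workcell import bot
def cam(n,save=None):
    c=bot.read_camera(n)
    if save: cv2.imwrite('pics/'+save,c['frame'])
    return c
def ray(c,u,v):
    K=np.array(c['mtx']);d=np.array([(u-K[0,2])/K[0,0],(v-K[1,2])/K[1,1]])
    s=d.copy()
    for _ in range(30): s=d/(1+c['k1']*(s@s))
    R=np.array(c['R']);t=np.array(c['t'])
    return -R.T@t, R.T@np.array([s[0],s[1],1])
def onz(c,u,v,z):
    o,d=ray(c,u,v); return o+d*(z-o[2])/d[2]
def proj(c,X):
    p=np.array(c['R'])@np.array(X)+np.array(c['t']);s=p[:2]/p[2];s=s*(1+c['k1']*(s@s))
    K=np.array(c['mtx']);return np.array([K[0,0]*s[0]+K[0,2],K[1,1]*s[1]+K[1,2]])
E
python3 - <<'E'
from h import *
for n in('scene','top'):
    c=cam(n,n+'0.png'); print(n,np.round(-np.array(c['R']).T@np.array(c['t']),3),np.round(c['R'],2).tolist(),c['k1'],np.round(c['mtx'],1).tolist())
print(bot.read_state())
E
```

```text
pics
scene [1.709 0.73  1.175] [[-0.52, 0.85, 0.0], [0.53, 0.33, -0.78], [-0.67, -0.4, -0.63]] -0.08377170106511742 [[620.2, 0.0, 321.1], [0.0, 620.2, 231.4], [0.0, 0.0, 1.0]]
top [0.293 0.034 1.428] [[0.02, -1.0, -0.0], [-0.98, -0.02, -0.19], [0.19, 0.01, -0.98]] -0.019855535027671626 [[592.7, 0.0, 319.9], [0.0, 592.7, 239.4], [0.0, 0.0, 1.0]]
{'time': 0.1, 'q': array([ 1.16007742e+00,  2.64690853e-01,  1.60526319e+00, -3.58209982e-05,
        1.27369289e+00, -3.69206251e-02]), 'joint_vel': array([ 0.00035615,  0.0014641 , -0.00339814, -0.00181911,  0.00012345,
        0.00046083]), 'joint_torque': array([ 7.98879792e-04, -5.16707575e+01, -3.68590271e+01, -9.42219231e-05,
        6.33873919e-03,  2.21803811e-05]), 'tool_pos': array([0.24623692, 0.62776413, 0.23006383]), 'tcp_rot': array([-0.58365351, -3.08646855,  0.00315788]), 'wrist_force': array([-0.55200085,  0.57096481, -0.38187469]), 'torque': array([ 0.01519235,  0.02460166, -0.05051748]), 'width': 0.9987646502120568}
```

View pics/top0.png

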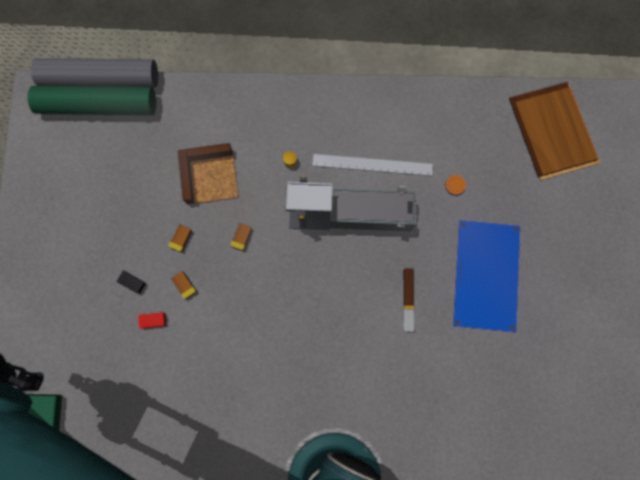

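View pics/scene0.png

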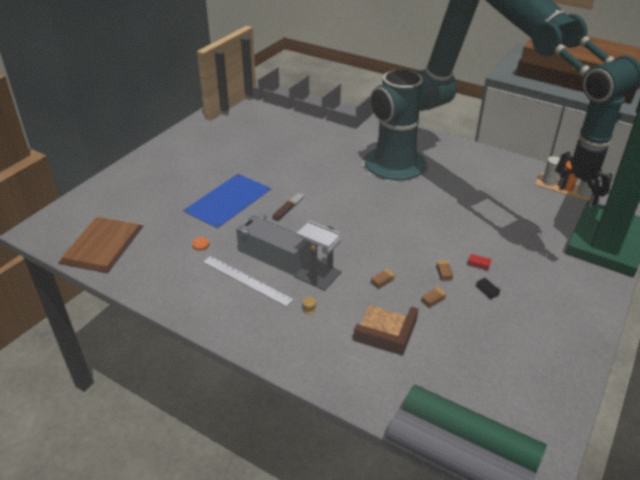

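```bash
python3 - <<'E'
from h import *
a=cv2.imread('pics/top0.png');b=cv2.imread('pics/scene0.png')
A=cv2.resize(a[165:345,270:450],None,fx=4.4,fy=3.3,interpolation=cv2.INTER_CUBIC) if 0 else cv2.resize(a[170:250,275:435],None,fx=5,fy=5,interpolation=cv2.INTER_CUBIC)
cv2.imwrite('pics/c_top.png',A)
cv2.imwrite('pics/c_sc.png',cv2.resize(b[190:310,220:380],None,fx=5,fy=5,interpolation=cv2.INTER_CUBIC))
E
```

```text
(no output)
```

View pics/c_top.png

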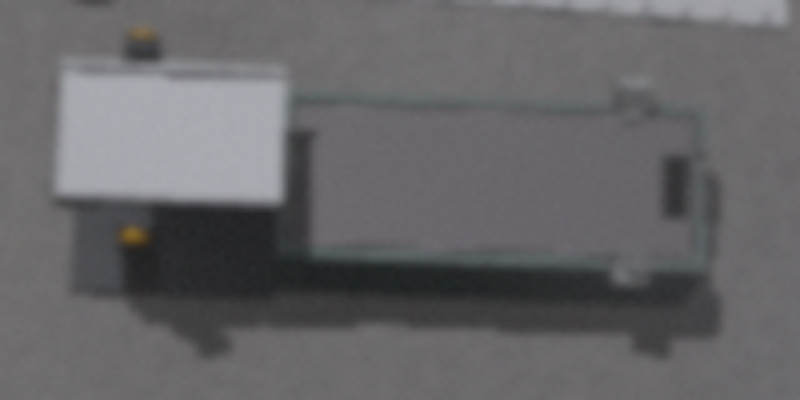

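View pics/c_sc.png

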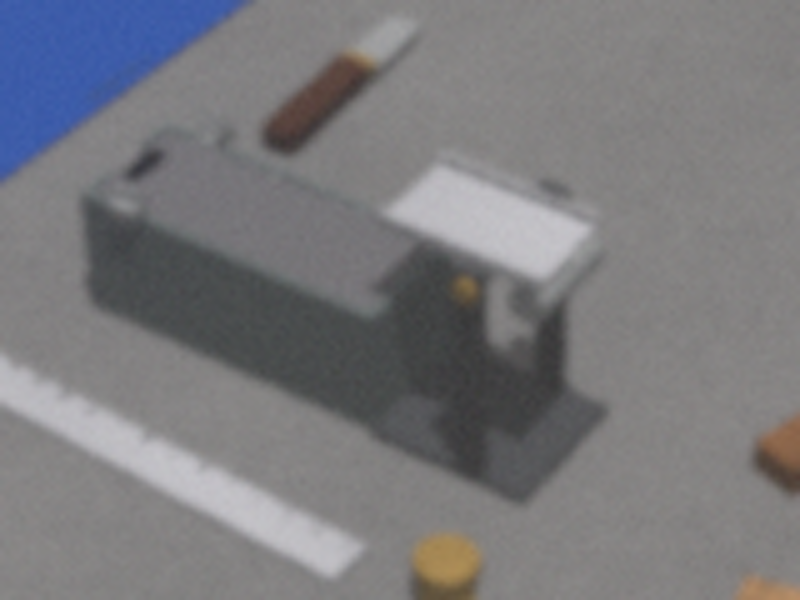

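```bash
cat > st.py <<'E'
from h import *
from scipy.optimize import least_squares
ct=cam('top');cs=cam('scene')
f=lambda p,o:((p[0]+.5)/5-.5+o[0],(p[1]+.5)/5-.5+o[1])
T=[((707,106),(.04,-.1,.084)),((708,272),(-.04,-.1,.084)),((285,206),(-.03,.099,.151)),((55,201),(-.03,.199,.151)),((288,66),(.03,.099,.151)),((62,61),(.03,.199,.151))]
S=[((160,127),(-.04,-.1,.084)),((84,200),(.04,-.1,.084)),((92,300),(.04,-.1,0)),((385,318),(.04,.1,.084))]
obs=[(ct,f(p,(275,170)),X) for p,X in T]+[(cs,f(p,(220,190)),X) for p,X in S]
def W(q,X):
    c,s=np.cos(q[2]),np.sin(q[2]);return np.array([q[0]+c*X[0]-s*X[1],q[1]+s*X[0]+c*X[1],X[2]])
def res(q): return np.concatenate([proj(c,W(q,X))-p for c,p,X in obs])
r=least_squares(res,[.6,0,0],loss='soft_l1')
print('station',np.round(r.x,4));print(np.round(res(r.x).reshape(-1,2),1).tolist())
E
python3 st.py
python3 - <<'E'
from h import *
for n in('top','scene'):
    im=cv2.imread('pics/%s0.png'%n);c=cam(n);h=cv2.cvtColor(im,cv2.COLOR_BGR2HSV)
    def comps(nm,lo,hi,z,amin):
        m=cv2.inRange(h,lo,hi);k=cv2.findContours(m,cv2.RETR_EXTERNAL,cv2.CHAIN_APPROX_NONE)[0]
        for q in k:
            if cv2.contourArea(q)<amin: continue
            (u,v),wh,a=cv2.minAreaRect(q); 
            print(n,nm,round(cv2.contourArea(q)),np.round((u,v),1),np.round(onz(c,u,v,z),3)[:2],[np.round(onz(c,*b,z)[:2],3).tolist() for b in cv2.boxPoints(((u,v),wh,a))] if n=='top' else '')
    comps('blue',(105,150,60),(125,255,255),.004,500)
    comps('wood',(3,100,50),(18,240,255),.022,40)
    comps('yellow',(20,130,90),(32,255,255),.022,6)
    comps('white',(0,0,150),(180,40,255),.0115,60)
E
```

```text
station [ 0.6272 -0.08   -0.0129]
[[0.2, -0.2], [-0.0, -0.1], [-0.6, -0.3], [0.2, -0.6], [-0.5, 1.5], [-0.0, 1.2], [1.1, -0.8], [-0.8, -0.8], [-0.1, 1.8], [-2.2, 0.5]]
top blue 6175 [487.  276.1] [ 0.477 -0.362] [[0.352, -0.277], [0.612, -0.298], [0.606, -0.45], [0.347, -0.424]]
top wood 222 [181.5 281.7] [0.449 0.372] [[0.458, 0.398], [0.476, 0.373], [0.44, 0.346], [0.422, 0.372]]
top wood 254 [408.5 288. ] [ 0.443 -0.169] [[0.489, -0.159], [0.489, -0.18], [0.398, -0.179], [0.398, -0.158]]
top wood 224 [181.1 235.2] [0.562 0.38 ] [[0.547, 0.403], [0.59, 0.387], [0.577, 0.356], [0.534, 0.373]]
top wood 208 [242.  233.6] [0.568 0.232] [[0.553, 0.254], [0.595, 0.24], [0.584, 0.21], [0.542, 0.224]]
top wood 292 [455.5 184.5] [ 0.7   -0.287] [[0.724, -0.264], [0.725, -0.311], [0.677, -0.31], [0.676, -0.263]]
top wood 1751 [213.1 178.7] [0.705 0.31 ] [[0.753, 0.373], [0.768, 0.264], [0.658, 0.247], [0.643, 0.354]]
top wood 552 [195.2 162.9] [0.745 0.356] [[0.703, 0.444], [0.848, 0.344], [0.788, 0.267], [0.645, 0.368]]
top wood 5208 [554.3 130.2] [ 0.846 -0.539] [[0.929, -0.429], [0.992, -
[... 938 characters left out ...]
] [ 0.486 -0.362] 
scene wood 840 [385.3 323.9] [0.715 0.32 ] 
scene wood 148 [433.6 295.7] [0.559 0.384] 
scene wood 131 [382.6 276.9] [0.564 0.236] 
scene wood 130 [444.6 269.3] [0.447 0.369] 
scene wood 156 [ 10.1 265.2] [ 1.074 -0.678] 
scene wood 150 [200. 243.] [ 0.714 -0.28 ] 
scene wood 2221 [ 99.7 243.6] [ 0.871 -0.529] 
scene wood 186 [565.1 186.5] [-0.143  0.557] 
scene wood 49 [568.5 165.5] [-0.281  0.535] 
scene wood 2146 [ 21.5 147. ] [ 0.638 -1.194] 
scene wood 328 [584.5  55. ] [-1.321  0.365] 
scene wood 513 [551.5  57.7] [-1.195  0.237] 
scene wood 466 [614.9  49.5] [-1.483  0.479] 
scene white 810 [247.7 280.1] [ 0.758 -0.076] 
scene white 479 [317.9 232.8] [ 0.483 -0.02 ]
```

Request:
drive_tool(deltas=[{"hand": 1, "offset": [25.4, -32.8, 7], "angular": [0, 0, 10]}, {"hand": 1, "offset": [25.4, -32.8, 7], "angular": [0, 0, 10]}, {"hand": 1, "offset": [25.4, -32.8, 7], "angular": [0, 0, 10]}, {"hand": 1, "offset": [25.4, -32.8, 7], "angular": [0, 0, 21.4]}, {"hand": 1, "offset": [25.4, -32.8, 7], "angular": [0, 0, 21.4]}, {"hand": 1, "offset": [25.4, -32.8, 7], "angular": [0, 0, 21.4]}, {"hand": 1, "offset": [25.4, -32.8, 7], "angular": [0, 0, 21.4]}, {"hand": 1, "offset": [25.4, -32.8, 7], "angular": [0, 0, 21.4]}], force=60)

```text
time: 1.3
tool_pos: [0.5028, 0.2978, 0.3023]
tcp_rot: [0.008, 3.14, 0.0]
wrist_force: [0.2, 0.3, 0.2]
width: 1.0
```

```bash
cat > s.py <<'E'
from h import *
from scipy.spatial.transform import Rotation as Ro
s=bot.read_state();R=Ro.from_rotvec(s['tcp_rot']).as_matrix()
print('t',round(s['time'],2),'p',np.round(s['tool_pos'],4),'phi',round(np.degrees(np.arctan2(R[1,1],R[0,1])),2),'z',np.round(R[:,2],3),'F',np.round(s['wrist_force'],1),'M',np.round(s['torque'],2),'w',round(s['width'],3),'q',np.round(s['q'],2))
E
python3 s.py
```

```text
t 1.3 p [0.5028 0.2978 0.3023] phi 89.7 z [ 0.002  0.    -1.   ] F [0.2 0.3 0.2] M [-0.02  0.07  0.05] w 1.0 q [ 0.49  0.06  1.71 -0.    1.37 -1.07]
```

Request:
drive_tool(deltas=[{"hand": 1, "offset": [-6.2, -47, 0], "angular": [0, 0, 0]}, {"hand": 1, "offset": [-6.2, -47, 0], "angular": [0, 0, 0]}, {"hand": 1, "offset": [-6.2, -47, 0], "angular": [0, 0, 0]}, {"hand": 1, "offset": [-6.2, -47, 0], "angular": [0, 0, 0]}, {"hand": 1, "offset": [-6.2, -47, 0], "angular": [0, 0, 0]}, {"hand": 1, "offset": [-6.2, -47, 0], "angular": [0, 0, 0]}, {"hand": 1, "offset": [-6.2, -47, 0], "angular": [0, 0, 0]}, {"hand": 1, "offset": [-6.2, -47, -4], "angular": [0, 0, 0]}])

```text
time: 2.3
tool_pos: [0.4405, -0.1722, 0.2645]
tcp_rot: [0.002, 3.134, -0.005]
wrist_force: [-0.1, -0.4, -1.2]
width: 1.003
```

Request:
drive_tool(deltas=[{"hand": 1, "offset": [0, 0, -16], "angular": [0, 0, 0]}, {"hand": 1, "offset": [0, 0, -16], "angular": [0, 0, 0]}, {"hand": 1, "offset": [0, 0, -16], "angular": [0, 0, 0]}, {"hand": 1, "offset": [0, 0, -16], "angular": [0, 0, 0]}, {"hand": 1, "offset": [0, 0, -16], "angular": [0, 0, 0]}])

```text
time: 2.92
tool_pos: [0.4398, -0.1695, 0.1028]
tcp_rot: [-0.001, 3.14, -0.001]
wrist_force: [0.8, 0.2, -0.1]
width: 1.005
```

```bash
python3 s.py; python3 - <<'E'
from h import *
c=cam('scene','s1.png');im=c['frame'];h=cv2.cvtColor(im,cv2.COLOR_BGR2HSV)
t=cam('top','t1.png')
a=im[160:250,240:360]
b=t['frame'][250:340,350:470]
cv2.imwrite('pics/c1.png',np.vstack([cv2.resize(x,(720,540)) for x in (a,b)])[::1] if 0 else np.hstack([cv2.resize(x,(400,300),interpolation=cv2.INTER_CUBIC) for x in (a,b)]))
E
```

```text
t 2.92 p [ 0.4398 -0.1695  0.1028] phi 90.03 z [ 0.002 -0.001 -1.   ] F [ 0.8  0.2 -0.1] M [0.01 0.05 0.05] w 1.005 q [-0.42 -0.    2.16  0.    0.98 -1.99]
```

View pics/c1.png

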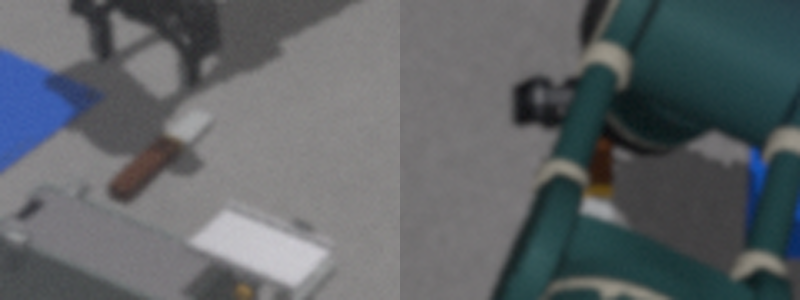

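Request:
drive_tool(deltas=[{"hand": 1, "offset": [0, 0, -5], "angular": [0, 0, 0]}, {"hand": 1, "offset": [0, 0, -8], "angular": [0, 0, 0]}, {"hand": 1, "offset": [0, 0, -9.7], "angular": [0, 0, 0]}, {"hand": 1, "offset": [0, 0, -9.7], "angular": [0, 0, 0]}])

```text
time: 3.52
tool_pos: [0.4386, -0.1696, 0.0044]
tcp_rot: [-0.0, -3.141, -0.0]
wrist_force: [-0.1, 0.1, -0.5]
width: 1.0
```

Request:
drive_tool(deltas=[{"hand": 0.1, "offset": [0, 0, 0], "angular": [0, 0, 0]}, {"hand": 0.1, "offset": [0, 0, 0], "angular": [0, 0, 0]}, {"hand": 0.1, "offset": [0, 0, 0], "angular": [0, 0, 0]}, {"hand": 0.1, "offset": [0, 0, 0], "angular": [0, 0, 0]}, {"hand": 0.1, "offset": [0, 0, 0], "angular": [0, 0, 0]}, {"hand": 0.1, "offset": [0, 0, 0], "angular": [0, 0, 0]}], force=100)

```text
time: 4.28
tool_pos: [0.4392, -0.17, 0.0055]
tcp_rot: [0.0, 3.14, -0.001]
wrist_force: [-1.6, 0.7, 6.3]
width: 0.254
```

```bash
python3 s.py
```

```text
t 4.28 p [ 0.4392 -0.17    0.0055] phi 89.99 z [ 0.001 -0.001 -1.   ] F [-1.6  0.7  6.3] M [0.09 0.25 0.03] w 0.254 q [-0.42  0.15  2.22 -0.    0.77 -1.99]
```

Request:
drive_tool(deltas=[{"hand": 0.1, "offset": [0, 0, 5], "angular": [0, 0, 0]}, {"hand": 0.1, "offset": [0, 0, 10], "angular": [0, 0, 0]}, {"hand": 0.1, "offset": [0, -4, 16], "angular": [0, 0, 0]}, {"hand": 0.1, "offset": [4, -8, 20], "angular": [0, 0, -10]}, {"hand": 0.1, "offset": [8, -12, 20], "angular": [0, 0, -20]}, {"hand": 0.1, "offset": [12, -16, 20], "angular": [0, 0, -30]}, {"hand": 0.1, "offset": [16, -17, 20], "angular": [0, 0, -40]}, {"hand": 0.1, "offset": [18.5, -17, 20], "angular": [0, 0, -50]}])

```text
time: 5.28
tool_pos: [0.6247, -0.3408, 0.2033]
tcp_rot: [-1.338, -2.842, -0.0]
wrist_force: [0.0, 0.7, -1.3]
width: 0.251
```

Request:
drive_tool(deltas=[{"hand": 0.1, "offset": [0, 0, 0], "angular": [0, 0, -10]}, {"hand": 0.1, "offset": [0, 0, -3], "angular": [0, 0, -20]}, {"hand": 0.1, "offset": [0, 0, -6], "angular": [0, 0, -30]}, {"hand": 0.1, "offset": [0, 0, -9], "angular": [0, 0, -40.7]}, {"hand": 0.1, "offset": [0, 0, -9], "angular": [0, 0, -40.7]}, {"hand": 0.1, "offset": [0, 0, -9], "angular": [0, 0, -40.7]}, {"hand": 0.1, "offset": [0, 0, -9], "angular": [0, 0, -40.7]}])

```text
time: 6.15
tool_pos: [0.6247, -0.3403, 0.1166]
tcp_rot: [2.231, 2.207, 0.001]
wrist_force: [0.9, -0.2, -0.2]
width: 0.251
```

```bash
python3 s.py; python3 - <<'E'
from h import *
c=cam('scene','s2.png');im=c['frame']
t=cam('top','t2.png')
a=im[150:270,160:320]
b=t['frame'][150:270,370:530]
cv2.imwrite('pics/c2.png',np.hstack([cv2.resize(x,(400,300),interpolation=cv2.INTER_CUBIC) for x in (a,b)]))
E
```

```text
t 6.15 p [ 0.6247 -0.3403  0.1166] phi -0.62 z [ 0.003 -0.002 -1.   ] F [ 0.9 -0.2 -0.2] M [-0.05 -0.01  0.  ] w 0.251 q [-0.53  0.41  1.63  0.    1.1  -0.52]
```

View pics/c2.png

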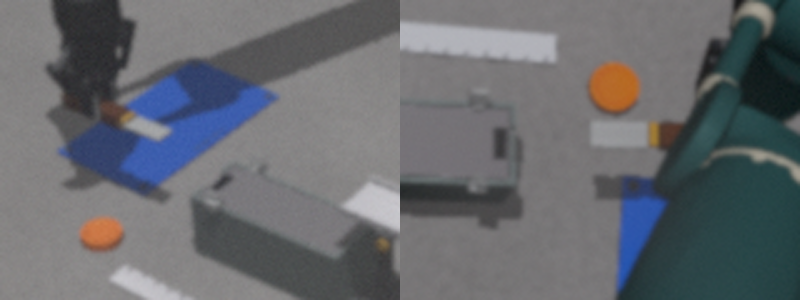

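```bash
cat > tri.py <<'E'
from h import *
def tri(*obs):
    A=np.zeros((3,3));b=np.zeros(3)
    for c,p in obs:
        o,d=ray(c,*p);d=d/np.linalg.norm(d);P=np.eye(3)-np.outer(d,d);A+=P;b+=P@o
    X=np.linalg.solve(A,b);return X,[np.round(proj(c,X)-p,1) for c,p in obs]
E
python3 - <<'E'
from tri import *
ct=cam('top');cs=cam('scene')
print(tri((ct,(446-.3,203.2)),(cs,(225.4,203.4))))
g=lambda x,y:((x+.5)/2.5-.5+370,(y+.5)/2.5-.5+150)
for p,z in [((590,121),.1225),((590,147),.1225),((650,122),.1225),((650,149),.1225),((518,100),.084),((518,188),.084),((400,95),.084),((400,181),.084)]:
    print(p,np.round(onz(ct,*g(*p),z),4))
E
```

```text
(array([ 0.62688115, -0.24153665,  0.12447944]), [array([ 0.4, -0.2]), array([0.4, 0.1])])
(590, 121) [ 0.6453 -0.6066  0.1225]
(590, 147) [ 0.6209 -0.6049  0.1225]
(650, 122) [ 0.6453 -0.6617  0.1225]
(650, 149) [ 0.62   -0.6597  0.1225]
(518, 100) [ 0.6748 -0.5588  0.084 ]
(518, 188) [ 0.5901 -0.5534  0.084 ]
(400, 95) [ 0.6776 -0.4476  0.084 ]
(400, 181) [ 0.5948 -0.4436  0.084 ]
```

```bash
python3 - <<'E'
from tri import *
ct=cam('top');cs=cam('scene')
g=lambda x,y:((x-400+.5)/2.5-.5+370,(y+.5)/2.5-.5+150)
for p,z in [((590,121),.1225),((590,147),.1225),((650,122),.1225),((650,149),.1225),((518,100),.084),((518,188),.084),((400,95),.084),((400,181),.084)]:
    print(p,np.round(onz(ct,*g(*p),z),4))
# triangulate notch corners, collar
f=lambda p:((p[0]+.5)/2.5-.5+160,(p[1]+.5)/2.5-.5+150)
print(tri((ct,g(518,100)),(cs,f((195,198)))));print(tri((ct,g(518,187)),(cs,f((235,164)))))
print(tri((ct,g(656,135)),(cs,f((122,117)))))
E
```

```text
(590, 121) [ 0.6387 -0.2412  0.1225]
(590, 147) [ 0.6144 -0.2407  0.1225]
(650, 122) [ 0.6387 -0.2958  0.1225]
(650, 149) [ 0.6135 -0.2951  0.1225]
(518, 100) [ 0.6681 -0.1822  0.084 ]
(518, 188) [ 0.5837 -0.1811  0.084 ]
(400, 95) [ 0.671  -0.0715  0.084 ]
(400, 181) [ 0.5884 -0.0717  0.084 ]
(array([ 0.66547278, -0.17828595,  0.08546616]), [array([-1.6,  0.9]), array([-1.4, -0.4])])
(array([ 0.58443043, -0.17986297,  0.07965138]), [array([-0.8,  0.5]), array([-0.7, -0.2])])
(array([ 0.62706849, -0.30208755,  0.12573453]), [array([ 0.9, -0.5]), array([0.7, 0.2])])
```

```bash
python3 - <<'E'
from h import *
ct=cam('top');im=cv2.imread('pics/top0.png')
f=lambda p:((p[0]+.5)/5-.5+275,(p[1]+.5)/5-.5+170)
def yaw(p,q,z):
    a=onz(ct,*f(p),z);b=onz(ct,*f(q),z);d=a-b;return np.round(a,4),np.round(b,4),round(float(np.arctan2(-d[0],d[1])),4)
print(yaw((300,97),(700,106),.084),yaw((300,257),(700,271),.084),yaw((62,61),(288,66),.151),yaw((55,201),(285,206),.151))
# gradient-based: white tray edges, per column subpixel
g=im[:,:,1].astype(float)
for lo,hi,rows,z,sgn in [(292,330,(178,190),.151,1),(292,330,(205,215),.151,-1)]:
    P=[]
    for u in range(lo,hi):
        d=np.diff(g[rows[0]:rows[1],u])*sgn; w=np.clip(d,0,None)**2; P.append((u,rows[0]+.5+(w*np.arange(len(d))).sum()/w.sum()))
    P=np.array(P);k=np.polyfit(P[:,0],P[:,1],1);a=onz(ct,lo,np.polyval(k,lo),z);b=onz(ct,hi,np.polyval(k,hi),z);d=a-b
    print(k,a,b,np.arctan2(-d[0],d[1]))
# cover/rim dark lower edge
P=[]
for u in range(342,392):
    d=-np.diff(g[216:228,u]);w=np.clip(d,0,None)**2;P.append((u,216.5+(w*np.arange(len(d))).sum()/w.sum()))
P=np.array(P);k=np.polyfit(P[:,0],P[:,1],1);a=onz(ct,342,np.polyval(k,342),.084);b=onz(ct,392,np.polyval(k,392),.084);d=a-b
print(k,a,b,np.arctan2(-d[0],d[1]))
# template
m=cv2.inRange(cv2.cvtColor(im,cv2.COLOR_BGR2HSV),(105,150,60),(125,255,255));q=max(cv2.findContours(m,0,1)[0],key=cv2.contourArea)
W=np.array([onz(ct,*p[0],.004)[:2]*1000 for p in q],np.float32)
r=cv2.minAreaRect(W);print(r);ap=cv2.approxPolyDP(q,6,True)
print([np.round(onz(ct,*p[0],.004)[:2],3) for p in ap])
E
```

```text
(array([0.6665, 0.0108, 0.084 ]), array([ 0.6653, -0.1768,  0.084 ]), -0.0061) (array([0.5896, 0.0098, 0.084 ]), array([ 0.5862, -0.1758,  0.084 ]), -0.0187) (array([0.6627, 0.1185, 0.151 ]), array([0.6621, 0.0175, 0.151 ]), -0.0062) (array([0.5984, 0.1198, 0.151 ]), array([0.5978, 0.018 , 0.151 ]), -0.0054)
[5.09004727e-02 1.68224436e+02] [0.65989646 0.1072758  0.151     ] [0.65684269 0.02235482 0.151     ] -0.03594461969109484
[4.67431296e-02 1.95161567e+02] [0.60086835 0.10570914 0.151     ] [0.59825132 0.02150616 0.151     ] -0.031070072031134127
[3.77035268e-02 2.08448135e+02] [ 0.58912622 -0.00739218  0.084     ] [ 0.58663395 -0.12339706  0.084     ] -0.021480904955771957
((480.324462890625, -361.6068115234375), (147.87066650390625, 257.308837890625), 85.40013122558594)
[array([ 0.61 , -0.312]), array([ 0.359, -0.279]), array([ 0.347, -0.422]), array([ 0.598, -0.445])]
```

Request:
drive_tool(deltas=[{"hand": 0.1, "offset": [0, 0, -4.5], "angular": [0, 0, 0]}, {"hand": 0.1, "offset": [0, 0, -4.5], "angular": [0, 0, 0]}, {"hand": 0.1, "offset": [0, 3, -4.5], "angular": [0, 0, 0]}, {"hand": 0.1, "offset": [0.1, 5, -4.5], "angular": [0, 0, 0]}, {"hand": 0.1, "offset": [0.1, 5.5, -4.5], "angular": [0, 0, 0]}, {"hand": 0.1, "offset": [0.1, 5.5, -4.5], "angular": [0, 0, 0]}])

```text
time: 7.25
tool_pos: [0.6251, -0.2841, 0.0703]
tcp_rot: [2.232, 2.208, 0.0]
wrist_force: [-0.2, -0.7, -0.2]
width: 0.247
```

```bash
python3 s.py; python3 - <<'E'
from h import *
c=cam('scene','s3.png');im=c['frame']
t=cam('top','t3.png')
a=im[180:270,190:310]
b=t['frame'][160:250,360:480]
cv2.imwrite('pics/c3.png',np.hstack([cv2.resize(x,(400,300),interpolation=cv2.INTER_CUBIC) for x in (a,b)]))
E
```

```text
t 7.25 p [ 0.6251 -0.2841  0.0703] phi -0.63 z [ 0.001 -0.001 -1.   ] F [-0.2 -0.7 -0.2] M [-0.03 -0.01 -0.01] w 0.247 q [-0.46  0.42  1.72 -0.    1.01 -0.45]
```

View pics/c3.png

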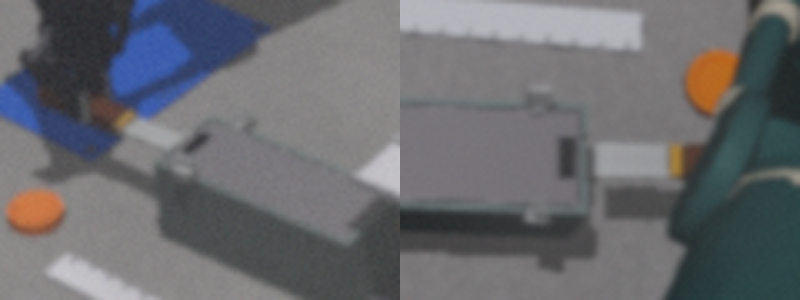

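Request:
drive_tool(deltas=[{"hand": 0.1, "offset": [0.1, 0.3, 0.1], "angular": [0, 0, 0]}, {"hand": 0.1, "offset": [0.1, 0.8, 0.1], "angular": [0, 0, 0]}, {"hand": 0.1, "offset": [0.1, 1.3, 0.1], "angular": [0, 0, 0]}, {"hand": 0.1, "offset": [0.1, 1.3, 0.1], "angular": [0, 0, 0]}])

```text
time: 7.85
tool_pos: [0.6253, -0.2711, 0.0701]
tcp_rot: [-2.234, -2.208, 0.0]
wrist_force: [-0.7, 0.5, -1.2]
width: 0.25
```

```bash
python3 s.py
```

```text
t 7.85 p [ 0.6253 -0.2711  0.0701] phi -0.69 z [-0.  0. -1.] F [-0.7  0.5 -1.2] M [-0.01  0.01  0.05] w 0.25 q [-0.45  0.41  1.73  0.    1.01 -0.43]
```

Request:
drive_tool(deltas=[{"hand": 0.1, "offset": [0, 0.6, 0], "angular": [0, 0, 0]}, {"hand": 0.1, "offset": [0, 1.2, 0], "angular": [0, 0, 0]}, {"hand": 0.1, "offset": [0, 1.8, 0], "angular": [0, 0, 0]}, {"hand": 0.1, "offset": [0, 2.35, 0], "angular": [0, 0, 0]}, {"hand": 0.1, "offset": [0, 2.35, 0], "angular": [0, 0, 0]}])

```text
time: 8.48
tool_pos: [0.6255, -0.2475, 0.0703]
tcp_rot: [-2.234, -2.208, 0.0]
wrist_force: [0.4, -0.6, -0.5]
width: 0.25
```

```bash
python3 s.py;python3 s.py; python3 - <<'E'
from h import *
c=cam('scene','s4.png');im=c['frame']
t=cam('top','t4.png')
a=im[180:270,190:310]
b=t['frame'][160:250,360:480]
cv2.imwrite('pics/c4.png',np.hstack([cv2.resize(x,(400,300),interpolation=cv2.INTER_CUBIC) for x in (a,b)]))
E
```

```text
t 8.47 p [ 0.6255 -0.2475  0.0703] phi -0.68 z [-0.  0. -1.] F [ 0.4 -0.6 -0.5] M [-0.01 -0.04 -0.01] w 0.25 q [-0.41  0.39  1.75  0.    1.   -0.4 ]
t 8.47 p [ 0.6255 -0.2475  0.0703] phi -0.68 z [-0.  0. -1.] F [ 0.4 -0.6 -0.5] M [-0.01 -0.04 -0.01] w 0.25 q [-0.41  0.39  1.75  0.    1.   -0.4 ]
```

View pics/c4.png

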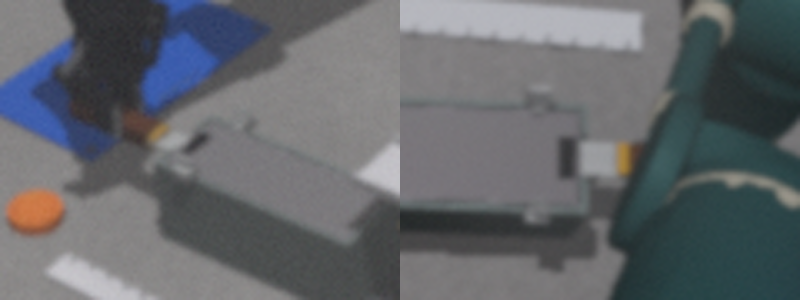

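Request:
drive_tool(deltas=[{"hand": 0.1, "offset": [0, 0.05, -0.7], "angular": [5, 0, 0]}, {"hand": 0.1, "offset": [0, 0.15, -1.25], "angular": [10, 0, 0]}, {"hand": 0.1, "offset": [0, 0.3, -1.8], "angular": [15, 0, 0]}, {"hand": 0.1, "offset": [0, 0.5, -2.4], "angular": [20, 0, 0]}, {"hand": 0.1, "offset": [0, 0.5, -2.4], "angular": [20, 0, 0]}], force=110)

```text
time: 9.2
tool_pos: [0.6249, -0.2448, 0.0451]
tcp_rot: [-2.046, -2.015, -0.355]
wrist_force: [-0.7, 0.3, 0.4]
width: 0.262
```

```bash
python3 s.py; python3 - <<'E'
from h import *
c=cam('scene','s5.png');t=cam('top','t5.png')
E
```

```text
t 9.2 p [ 0.6249 -0.2448  0.0451] phi -0.81 z [-0.001  0.342 -0.94 ] F [-0.7  0.3  0.4] M [-0.32  0.06  0.02] w 0.262 q [-0.56  0.53  1.65  0.32  1.18 -0.7 ]
```

Request:
drive_tool(deltas=[{"hand": 0.1, "offset": [0, 0, 0.5], "angular": [0, 0, 0]}, {"hand": 0.1, "offset": [0, 0, 1], "angular": [0, 0, 0]}, {"hand": 0.1, "offset": [0, 0, 1.5], "angular": [0, 0, 0]}, {"hand": 0.1, "offset": [0, 0, 1.5], "angular": [0, 0, 0]}])

```text
time: 9.8
tool_pos: [0.6261, -0.2431, 0.0624]
tcp_rot: [-2.044, -2.02, -0.356]
wrist_force: [-0.2, 0.1, -0.8]
width: 0.247
```

```bash
python3 s.py; python3 - <<'E'
from h import *
c=cam('scene','s6.png');im=c['frame']
t=cam('top','t6.png')
a=im[180:270,190:310]
b=t['frame'][160:250,360:480]
cv2.imwrite('pics/c6.png',np.hstack([cv2.resize(x,(400,300),interpolation=cv2.INTER_CUBIC) for x in (a,b)]))
E
```

```text
t 9.8 p [ 0.6261 -0.2431  0.0624] phi -0.65 z [ 0.001  0.341 -0.94 ] F [-0.2  0.1 -0.8] M [-0.31  0.    0.02] w 0.247 q [-0.56  0.51  1.64  0.32  1.2  -0.69]
```

View pics/c6.png

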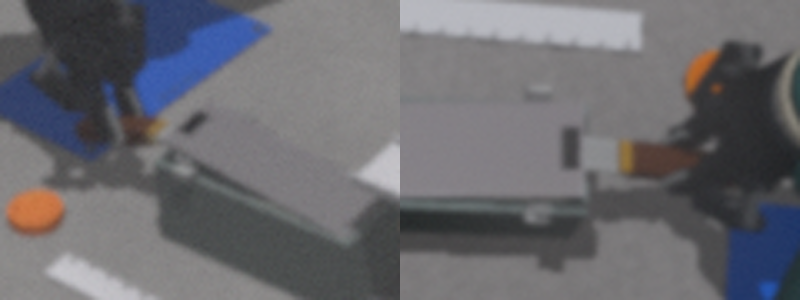

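Request:
drive_tool(deltas=[{"hand": 0.1, "offset": [0, 0, -0.4], "angular": [0, 0, 0]}, {"hand": 0.1, "offset": [0, 0, -0.8], "angular": [0, 0, 0]}, {"hand": 0.1, "offset": [0, 0, -1.2], "angular": [0, 0, 0]}, {"hand": 0.1, "offset": [0, 0, -1.2], "angular": [0, 0, 0]}])

```text
time: 10.4
tool_pos: [0.625, -0.2428, 0.0485]
tcp_rot: [-2.043, -2.017, -0.355]
wrist_force: [0.4, -0.8, -1.3]
width: 0.248
```

```bash
python3 s.py
```

```text
t 10.4 p [ 0.625  -0.2428  0.0485] phi -0.67 z [-0.001  0.343 -0.939] F [ 0.4 -0.8 -1.3] M [-0.25  0.04  0.02] w 0.248 q [-0.56  0.52  1.65  0.32  1.18 -0.7 ]
```

Request:
drive_tool(deltas=[{"hand": 0.1, "offset": [0, -1, 0], "angular": [0, 0, 0]}, {"hand": 0.1, "offset": [0, -2, 0], "angular": [0, 0, 0]}, {"hand": 0.1, "offset": [0, -3, 0], "angular": [0, 0, 0]}, {"hand": 0.1, "offset": [0, -4, 0], "angular": [0, 0, 0]}, {"hand": 0.1, "offset": [0, -6, 0], "angular": [0, 0, 0]}, {"hand": 0.1, "offset": [0, -7, 3], "angular": [-10, 0, 0]}, {"hand": 0.1, "offset": [0, -7, 5], "angular": [-20, 0, 0]}, {"hand": 0.1, "offset": [0, -7, 5], "angular": [-20, 0, 0]}])

```text
time: 11.4
tool_pos: [0.6276, -0.3123, 0.1027]
tcp_rot: [2.228, 2.208, 0.002]
wrist_force: [0.7, -0.3, -0.9]
width: 0.247
```

```bash
python3 s.py; python3 - <<'E'
from h import *
c=cam('scene','s7.png');im=c['frame']
t=cam('top','t7.png')
a=im[180:270,190:310]
b=t['frame'][160:250,360:480]
cv2.imwrite('pics/c7.png',np.hstack([cv2.resize(x,(400,300),interpolation=cv2.INTER_CUBIC) for x in (a,b)]))
E
```

```text
t 11.4 p [ 0.6276 -0.3123  0.1027] phi -0.53 z [ 0.004 -0.002 -1.   ] F [ 0.7 -0.3 -0.9] M [0.01 0.04 0.01] w 0.247 q [-0.5   0.41  1.66  0.    1.07 -0.49]
```

View pics/c7.png

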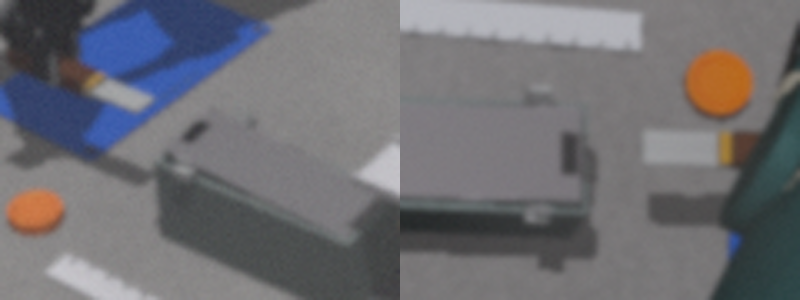

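Request:
drive_tool(deltas=[{"hand": 0.1, "offset": [-2, 0, 6], "angular": [0, 0, 0]}, {"hand": 0.1, "offset": [-8, 0, 8], "angular": [0, 0, 0]}, {"hand": 0.1, "offset": [-13, 4, 8], "angular": [0, 0, 0]}, {"hand": 0.1, "offset": [-17.6, 9, 8], "angular": [0, 0, 0]}, {"hand": 0.1, "offset": [-17.6, 16, 4], "angular": [0, 0, 0]}, {"hand": 0.1, "offset": [-17.6, 16, -2], "angular": [0, 0, 0]}, {"hand": 0.1, "offset": [-17.6, 16, -6], "angular": [0, 0, 0]}, {"hand": 0.1, "offset": [-17.6, 16, -8], "angular": [0, 0, 0]}])

```text
time: 12.5
tool_pos: [0.4453, -0.1521, 0.0147]
tcp_rot: [-2.23, -2.2, 0.005]
wrist_force: [-0.9, -0.5, -0.3]
width: 0.245
```

```bash
python3 s.py
```

```text
t 12.5 p [ 0.4453 -0.1521  0.0147] phi -0.79 z [-0.008  0.004 -1.   ] F [-0.9 -0.5 -0.3] M [ 0.05 -0.03 -0.05] w 0.245 q [-0.38  0.14  2.21  0.    0.81 -0.37]
```

Request:
drive_tool(deltas=[{"hand": 0.1, "offset": [0, 0, 0], "angular": [0, 0, 0]}, {"hand": 0.1, "offset": [0, 0, 0], "angular": [0, 0, 0]}, {"hand": 0.1, "offset": [0, 0, 0], "angular": [0, 0, 0]}])

```text
time: 12.88
tool_pos: [0.4508, -0.1541, 0.0206]
tcp_rot: [2.235, 2.205, 0.002]
wrist_force: [0.3, 0.0, -0.4]
width: 0.247
```

```bash
python3 s.py
```

```text
t 12.88 p [ 0.4508 -0.1541  0.0206] phi -0.77 z [ 0.002 -0.001 -1.   ] F [ 0.3  0.  -0.4] M [ 0.03 -0.    0.07] w 0.247 q [-0.38  0.13  2.2   0.    0.81 -0.37]
```

Lower 1.5 cm, release, and retreat straight up.

Request:
drive_tool(deltas=[{"hand": 0.1, "offset": [0, 0, -0.8], "angular": [0, 0, 0]}, {"hand": 0.1, "offset": [0, 0, -1.3], "angular": [0, 0, 0]}, {"hand": 0.1, "offset": [0, 0, -1.5], "angular": [0, 0, 0]}, {"hand": 0.1, "offset": [0, 0, -1.5], "angular": [0, 0, 0]}])

```text
time: 13.38
tool_pos: [0.4495, -0.1531, 0.0055]
tcp_rot: [-2.234, -2.207, 0.001]
wrist_force: [-4.8, 1.2, 12.5]
width: 0.246
```

```bash
python3 s.py
```

```text
t 13.38 p [ 0.4495 -0.1531  0.0055] phi -0.7 z [-0.001  0.    -1.   ] F [-4.8  1.2 12.5] M [ 0.18  0.85 -0.03] w 0.246 q [-0.38  0.15  2.21 -0.    0.78 -0.37]
```

Request:
drive_tool(deltas=[{"hand": 0.4, "offset": [0, 0, 0.1], "angular": [0, 0, 0]}, {"hand": 0.7, "offset": [0, 0, 0.2], "angular": [0, 0, 0]}, {"hand": 1, "offset": [0, 0, 0.2], "angular": [0, 0, 0]}, {"hand": 1, "offset": [0, 0, 0.2], "angular": [0, 0, 0]}, {"hand": 1, "offset": [0, 0, 5], "angular": [0, 0, 0]}, {"hand": 1, "offset": [0, 0, 11], "angular": [0, 0, 0]}, {"hand": 1, "offset": [0, 0, 17], "angular": [0, 0, 0]}])

```text
time: 14.25
tool_pos: [0.4489, -0.1529, 0.1755]
tcp_rot: [-2.235, -2.207, 0.001]
wrist_force: [1.0, 0.5, -0.5]
width: 1.003
```

Request:
drive_tool(deltas=[{"hand": 1, "offset": [6, -0.6, 0], "angular": [0, 0, 0]}, {"hand": 1, "offset": [12, -1.2, 0], "angular": [0, 0, 0]}, {"hand": 1, "offset": [17.5, -1.8, 0], "angular": [0, 0, 0]}, {"hand": 1, "offset": [17.5, -1.8, 0], "angular": [0, 0, 0]}, {"hand": 1, "offset": [17.5, -1.8, -3], "angular": [0, 0, 0]}, {"hand": 1, "offset": [17.5, -1.8, -3], "angular": [0, 0, 0]}, {"hand": 1, "offset": [17.5, -1.8, -3], "angular": [0, 0, 0]}])

```text
time: 15.12
tool_pos: [0.6238, -0.1711, 0.1447]
tcp_rot: [-2.235, -2.207, 0.0]
wrist_force: [-0.6, 0.5, 0.8]
width: 0.998
```

```bash
python3 s.py; python3 - <<'E'
from h import *
c=cam('scene','s8.png')
im=c['frame'];h=cv2.cvtColor(im,cv2.COLOR_BGR2HSV)
t=cam('top','t8.png')
a=im[160:280,200:360];b=t['frame'][150:350,340:500]
cv2.imwrite('pics/c8.png',np.hstack([cv2.resize(a,(400,300),interpolation=cv2.INTER_CUBIC),cv2.resize(b,(400,500))[:300] if 0 else cv2.resize(b,(320,300),interpolation=cv2.INTER_CUBIC)]))
E
```

```text
t 15.12 p [ 0.6238 -0.1711  0.1447] phi -0.73 z [-0.  0. -1.] F [-0.6  0.5  0.8] M [-0.01  0.02  0.  ] w 0.998 q [-0.31  0.28  1.75 -0.    1.11 -0.29]
```

View pics/c8.png

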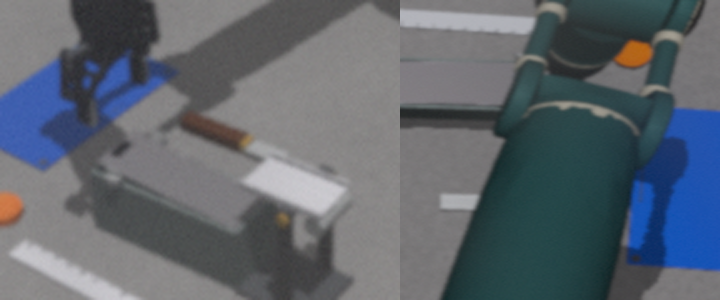

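Request:
drive_tool(deltas=[{"hand": 1, "offset": [0.15, 0, -4], "angular": [0, 0, 0]}, {"hand": 1, "offset": [0.15, 0, -5.5], "angular": [0, 0, 0]}, {"hand": 1, "offset": [0.15, 0, -6.5], "angular": [0, 0, 0]}, {"hand": 1, "offset": [0.15, 0, -6.5], "angular": [0, 0, 0]}], force=40)

```text
time: 15.72
tool_pos: [0.6257, -0.1711, 0.0791]
tcp_rot: [-2.235, -2.207, 0.001]
wrist_force: [-0.3, -0.9, 0.2]
width: 1.0
```

```bash
python3 s.py
```

```text
t 15.72 p [ 0.6257 -0.1711  0.0791] phi -0.72 z [-0.001  0.    -1.   ] F [-0.3 -0.9  0.2] M [-0.05  0.    0.05] w 1.0 q [-0.31  0.34  1.8  -0.    1.   -0.29]
```

Request:
drive_tool(deltas=[{"hand": 0.85, "offset": [0, 0, 0], "angular": [0, 0, 0]}, {"hand": 0.6, "offset": [0, 0, 0], "angular": [0, 0, 0]}, {"hand": 0.6, "offset": [0, 0, 0], "angular": [0, 0, 0]}, {"hand": 0.6, "offset": [0, 0, 0], "angular": [0, 0, 0]}, {"hand": 0.6, "offset": [0, 0, 0], "angular": [0, 0, 0]}], force=40)

```text
time: 16.35
tool_pos: [0.6263, -0.1714, 0.0799]
tcp_rot: [2.235, 2.207, 0.001]
wrist_force: [-1.5, -0.4, 4.1]
width: 0.775
```

```bash
python3 s.py
```

```text
t 16.35 p [ 0.6263 -0.1714  0.0799] phi -0.72 z [ 0.001 -0.    -1.   ] F [-1.5 -0.4  4.1] M [-0.08  0.22 -0.02] w 0.775 q [-0.31  0.34  1.8  -0.    1.   -0.29]
```

```bash
python3 - <<'E'
from h import *
ct=cam('top')
im=cv2.imread('pics/top0.png')
m=cv2.inRange(cv2.cvtColor(im,cv2.COLOR_BGR2HSV),(105,120,50),(125,255,255));q=max(cv2.findContours(m,0,1)[0],key=cv2.contourArea)
W=np.array([onz(ct,*p[0],.004)[:2]*1000 for p in q],np.float32)
r=cv2.minAreaRect(W);print(r)
a=np.radians(-5);U=(W-r[0])@np.array([[np.cos(a),-np.sin(a)],[np.sin(a),np.cos(a)]])
L=[]
for s in(1,-1):
    k=(np.abs(U[:,0])<105)&(U[:,1]*s>40);f=np.polyfit(W[k,0],W[k,1],1);print('long',np.degrees(np.arctan(f[0])),f[1]+f[0]*r[0][0]);L.append(f)
    k=(np.abs(U[:,1])<55)&(U[:,0]*s>90);f=np.polyfit(W[k,1],W[k,0],1);print('short',-np.degrees(np.arctan(f[0])),f[1]+f[0]*r[0][1])
E
```

```text
((480.51934814453125, -361.88482666015625), (149.742919921875, 259.25799560546875), 85.37892150878906)
long -4.851215850523196 -288.1480530368459
short -4.5218491555749525 609.2468307988942
long -4.576616471085996 -435.8103109420313
short -4.543753463426038 351.6646921186544
```

Request:
drive_tool(deltas=[{"hand": 0.6, "offset": [0, 0, 0.5], "angular": [0, 0, 0]}, {"hand": 0.6, "offset": [0, -0.1, 1.2], "angular": [0, 0, 0]}, {"hand": 0.6, "offset": [0, -0.2, 2.2], "angular": [0, 0, 0]}, {"hand": 0.6, "offset": [0, -0.4, 3.5], "angular": [0, 0, 0]}, {"hand": 0.6, "offset": [0, -1.5, 4], "angular": [0, 0, 0]}, {"hand": 0.6, "offset": [0, -4, 5], "angular": [0, 0, 0]}, {"hand": 0.6, "offset": [0, -7, 8], "angular": [0, 0, 0]}, {"hand": 0.6, "offset": [0, -10, 11], "angular": [0, 0, 0]}], force=60)

```text
time: 17.4
tool_pos: [0.6254, -0.2736, 0.19]
tcp_rot: [-2.236, -2.207, 0.001]
wrist_force: [0.1, 0.1, -1.0]
width: 0.759
```

```bash
python3 s.py
```

```text
t 17.4 p [ 0.6254 -0.2736  0.19  ] phi -0.75 z [-0.001 -0.    -1.   ] F [ 0.1  0.1 -1. ] M [-0.03  0.01 -0.02] w 0.759 q [-0.45  0.3   1.63 -0.    1.21 -0.44]
```

Request:
drive_tool(deltas=[{"hand": 0.6, "offset": [-3, -1, 0], "angular": [0, 0, -10]}, {"hand": 0.6, "offset": [-6, -2, 0], "angular": [0, 0, -20]}, {"hand": 0.6, "offset": [-9, -3, 0], "angular": [0, 0, -30]}, {"hand": 0.6, "offset": [-12, -4, 0], "angular": [0, 0, -40]}, {"hand": 0.6, "offset": [-15, -5, 0], "angular": [0, 0, -50]}, {"hand": 0.6, "offset": [-18, -6, 0], "angular": [0, 0, -60]}, {"hand": 0.6, "offset": [-21, -7, 0], "angular": [0, 0, -70]}, {"hand": 0.6, "offset": [-23.5, -8.1, 0], "angular": [0, 0, -80]}])

```text
time: 18.4
tool_pos: [0.3891, -0.3538, 0.1898]
tcp_rot: [3.132, 0.243, -0.0]
wrist_force: [-0.1, 0.2, -0.4]
width: 0.758
```

Request:
drive_tool(deltas=[{"hand": 0.6, "offset": [0, 0, 0], "angular": [0, 0, -10]}, {"hand": 0.6, "offset": [0, 0, -4], "angular": [0, 0, -13.9]}, {"hand": 0.6, "offset": [0, 0, -8], "angular": [0, 0, -13.9]}, {"hand": 0.6, "offset": [0, 0, -11], "angular": [0, 0, -13.9]}, {"hand": 0.6, "offset": [0, 0, -11], "angular": [0, 0, -13.9]}, {"hand": 0.6, "offset": [0, 0, -11], "angular": [0, 0, -13.9]}])

```text
time: 19.15
tool_pos: [0.3913, -0.3535, 0.0806]
tcp_rot: [3.138, -0.128, 0.002]
wrist_force: [0.2, 0.3, -0.4]
width: 0.76
```

```bash
python3 s.py; python3 - <<'E'
from h import *
c=cam('scene','s9.png')
im=c['frame']
t=cam('top','t9.png')
a=im[150:270,150:310];b=t['frame'][180:340,400:560]
cv2.imwrite('pics/c9.png',np.hstack([cv2.resize(a,(480,360),interpolation=cv2.INTER_CUBIC),cv2.resize(b,(320,360),interpolation=cv2.INTER_CUBIC)]))
E
```

```text
t 19.15 p [ 0.3913 -0.3535  0.0806] phi -94.66 z [ 0.001 -0.001 -1.   ] F [ 0.2  0.3 -0.4] M [ 0.    0.08 -0.06] w 0.76 q [-0.78  0.13  2.06 -0.    0.95  0.87]
```

View pics/c9.png

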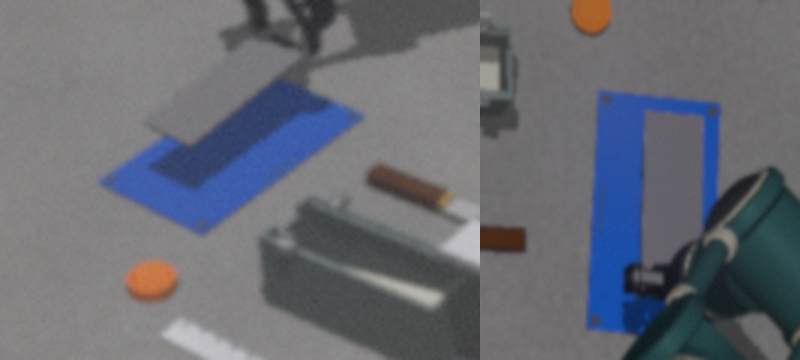

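```bash
python3 - <<'E'
from tri import *
ct=cam('top');cs=cam('scene')
g=lambda x,y:((x-480+.5)/2-.5+400,(y+.5)/2.25-.5+180)
f=lambda x,y:((x+.5)/3-.5+150,(y+.5)/3-.5+150)
for p,z in [((643,110),.09),((703,115),.09),((641,265),.097)]: print(np.round(onz(ct,*g(*p),z),4))
print(tri((ct,g(643,110)),(cs,f(190,145))));print(tri((ct,g(703,115)),(cs,f(149,123))))
E
```

```text
[ 0.5762 -0.3286  0.09  ]
[ 0.5721 -0.3978  0.09  ]
[ 0.4166 -0.3193  0.097 ]
(array([ 0.57882697, -0.33222014,  0.07980682]), [array([ 0.4, -0.2]), array([0.3, 0.1])])
(array([ 0.57207413, -0.39728633,  0.08065791]), [array([-1.5,  0.8]), array([-1.2, -0.4])])
```

Request:
drive_tool(deltas=[{"hand": 0.6, "offset": [-0.1, -0.3, -2], "angular": [0, 0, -0.8]}, {"hand": 0.6, "offset": [-0.1, -0.3, -4], "angular": [0, 0, -0.8]}, {"hand": 0.6, "offset": [-0.1, -0.3, -5.5], "angular": [0, 0, -0.8]}, {"hand": 0.6, "offset": [-0.1, -0.3, -6.5], "angular": [0, 0, -0.8]}, {"hand": 0.6, "offset": [-0.1, -0.3, -7], "angular": [0, 0, -0.8]}, {"hand": 0.6, "offset": [-0.1, -0.3, -7.4], "angular": [0, 0, -0.8]}, {"hand": 0.6, "offset": [-0.1, -0.3, -7.4], "angular": [0, 0, -0.8]}], force=30)

```text
time: 20.23
tool_pos: [0.3902, -0.3553, 0.0054]
tcp_rot: [3.138, -0.148, 0.0]
wrist_force: [0.0, 0.6, -0.2]
width: 0.76
```

```bash
python3 s.py
```

```text
t 20.23 p [ 0.3902 -0.3553  0.0054] phi -95.42 z [ 0. -0. -1.] F [ 0.   0.6 -0.2] M [ 0.01  0.06 -0.01] w 0.76 q [-0.79  0.24  2.1   0.    0.8   0.88]
```

Continue lowering gently until contact.

Request:
drive_tool(deltas=[{"hand": 0.6, "offset": [0, 0, -0.3], "angular": [0, 0, 0]}, {"hand": 0.6, "offset": [0, 0, -0.3], "angular": [0, 0, 0]}])

```text
time: 20.48
tool_pos: [0.3901, -0.3553, 0.0024]
tcp_rot: [3.138, -0.149, 0.001]
wrist_force: [1.5, 0.2, -1.1]
width: 0.759
```

```bash
python3 s.py
```

```text
t 20.48 p [ 0.3901 -0.3553  0.0024] phi -95.43 z [ 0. -0. -1.] F [ 1.5  0.2 -1.1] M [-0.03 -0.07 -0.11] w 0.759 q [-0.79  0.25  2.1   0.    0.79  0.88]
```

Request:
drive_tool(deltas=[{"hand": 0.6, "offset": [0, 0, -0.3], "angular": [0, 0, 0]}, {"hand": 0.6, "offset": [0, 0, -0.3], "angular": [0, 0, 0]}])

```text
time: 20.72
tool_pos: [0.39, -0.3552, -0.0008]
tcp_rot: [3.138, -0.149, 0.0]
wrist_force: [-0.2, 0.5, 0.4]
width: 0.758
```

```bash
python3 s.py
```

```text
t 20.73 p [ 0.39   -0.3552 -0.0008] phi -95.43 z [ 0. -0. -1.] F [-0.2  0.5  0.4] M [-0.   -0.02 -0.04] w 0.758 q [-0.79  0.25  2.1   0.    0.79  0.88]
```

Request:
drive_tool(deltas=[{"hand": 0.6, "offset": [0, 0, -0.2], "angular": [0, 0, 0]}, {"hand": 0.6, "offset": [0, 0, -0.3], "angular": [0, 0, 0]}, {"hand": 0.6, "offset": [0, 0, -0.3], "angular": [0, 0, 0]}])

```text
time: 21.1
tool_pos: [0.3901, -0.3553, -0.0021]
tcp_rot: [-3.138, 0.148, 0.0]
wrist_force: [-4.0, 3.9, 13.6]
width: 0.76
```

```bash
python3 s.py
```

```text
t 21.1 p [ 0.3901 -0.3553 -0.0021] phi -95.41 z [-0.  0. -1.] F [-4.   3.9 13.6] M [ 0.62  0.57 -0.01] w 0.76 q [-0.79  0.25  2.1  -0.    0.78  0.88]
```

Request:
drive_tool(deltas=[{"hand": 0.76, "offset": [0, 0, 0.15], "angular": [0, 0, 0]}, {"hand": 0.8, "offset": [0, 0, 0.15], "angular": [0, 0, 0]}, {"hand": 0.9, "offset": [0, 0, 0.15], "angular": [0, 0, 0]}, {"hand": 1, "offset": [0, 0, 0.15], "angular": [0, 0, 0]}, {"hand": 1, "offset": [0, 0, 0.15], "angular": [0, 0, 0]}, {"hand": 1, "offset": [0, 0, 3], "angular": [0, 0, 0]}, {"hand": 1, "offset": [0, 0, 9], "angular": [0, 0, 0]}, {"hand": 1, "offset": [0, 0, 15], "angular": [0, 0, 0]}])

```text
time: 22.1
tool_pos: [0.3895, -0.3546, 0.1472]
tcp_rot: [-3.137, 0.148, 0.002]
wrist_force: [1.2, -0.4, 0.5]
width: 0.998
```

Request:
drive_tool(deltas=[{"hand": 1, "offset": [3, 6, 8], "angular": [0, 0, 10]}, {"hand": 1, "offset": [6, 12, 14], "angular": [0, 0, 20]}, {"hand": 1, "offset": [10, 18, 14], "angular": [0, 0, 30]}, {"hand": 1, "offset": [13, 24, 14], "angular": [0, 0, 40]}, {"hand": 1, "offset": [13, 30, 14], "angular": [0, 0, 50]}, {"hand": 1, "offset": [13, 36, 14], "angular": [0, 0, 60]}, {"hand": 1, "offset": [13, 42, 14], "angular": [0, 0, 70]}, {"hand": 1, "offset": [13, 47, 14], "angular": [0, 0, 80]}])

```text
time: 23.1
tool_pos: [0.5184, 0.073, 0.2858]
tcp_rot: [2.494, 1.91, 0.001]
wrist_force: [0.8, -0.6, -0.3]
width: 1.004
```

```bash
python3 s.py; cat > look.py <<'E'
from tri import *
import sys
n=sys.argv[1];t=cam('top','t%s.png'%n);s=cam('scene','s%s.png'%n)
h=cv2.cvtColor(t['frame'],cv2.COLOR_BGR2HSV)
def C(h,lo,hi,a):return [q for q in cv2.findContours(cv2.inRange(h,lo,hi),0,1)[0] if cv2.contourArea(q)>=a]
# blocks: wood + brass merged
m=cv2.inRange(h,(3,100,50),(33,255,255))
for q in cv2.findContours(m,0,1)[0]:
    a=cv2.contourArea(q)
    if 80<a<420:
        W=np.array([onz(t,*p[0],.022)[:2]*1000 for p in q],np.float32);r=cv2.minAreaRect(W)
        b=cv2.boxPoints(r);e=[b[1]-b[0],b[2]-b[1]];l=max(e,key=np.linalg.norm)
        print('obj',a,np.round(r[0],1),np.round(r[1],1),'ang',round(np.degrees(np.arctan2(l[1],l[0])),1))
q=C(h,(105,100,40),(125,255,255),500)
for k in q:
    print('tmpl',cv2.contourArea(k))
m=cv2.inRange(h,(105,100,40),(125,255,255))
x,y,w,hh=cv2.boundingRect(np.vstack(q));g=cv2.bitwise_not(m)
hull=np.zeros_like(m);cv2.fillConvexPoly(hull,cv2.convexHull(np.vstack(q)),255)
g=cv2.bitwise_and(g,hull);g=cv2.morphologyEx(g,cv2.MORPH_OPEN,np.ones((5,5)))
for k in cv2.findContours(g,0,1)[0]:
    if cv2.contourArea(k)>300:
        W=np.array([onz(t,*p[0],.008)[:2]*1000 for p in k],np.float32);print('cover',cv2.minAreaRect(W))
E
python3 look.py 10
```

```text
t 23.1 p [0.5184 0.073  0.2858] phi -15.09 z [ 0.001 -0.    -1.   ] F [ 0.8 -0.6 -0.3] M [ 0.    0.03 -0.  ] w 1.004 q [ 0.09 -0.06  1.85 -0.    1.34  0.36]
obj 277.0 [ 449.6 -152.6] [93.1 20.4] ang 87.8
obj 320.5 [441.4 367. ] [62.9 33.8] ang 35.6
obj 312.5 [555.2 382.5] [36.5 60.4] ang -23.3
obj 296.0 [561.2 235.4] [34.8 60.2] ang -17.5
obj 291.5 [ 700.4 -287.4] [46.8 48.9] ang -1.3
tmpl 6457.5
cover ((481.67376708984375, -362.03900146484375), (67.31674194335938, 186.9511260986328), 84.63397979736328)
```

Request:
drive_tool(deltas=[{"hand": 1, "offset": [1, 4, 0], "angular": [0, 0, 10]}, {"hand": 1, "offset": [2, 8, 0], "angular": [0, 0, 20]}, {"hand": 1, "offset": [3, 12, 0], "angular": [0, 0, 30]}, {"hand": 1, "offset": [4.2, 16.2, 0], "angular": [0, 0, 40]}, {"hand": 1, "offset": [4.2, 16.2, -5], "angular": [0, 0, 50]}, {"hand": 1, "offset": [4.2, 16.2, -10], "angular": [0, 0, 60]}, {"hand": 1, "offset": [4.2, 16.2, -15], "angular": [0, 0, 70]}, {"hand": 1, "offset": [4.2, 16.2, -20], "angular": [0, 0, 80]}], force=40)

```text
time: 24.2
tool_pos: [0.5605, 0.232, 0.084]
tcp_rot: [0.684, 3.066, -0.0]
wrist_force: [1.1, -0.5, 0.2]
width: 1.003
```

Request:
drive_tool(deltas=[{"hand": 1, "offset": [0, 0, 0], "angular": [0, 0, 7]}, {"hand": 1, "offset": [0, 0, 0], "angular": [0, 0, 7]}, {"hand": 1, "offset": [0, 0, 0], "angular": [0, 0, 7]}])

```text
time: 24.58
tool_pos: [0.5614, 0.2328, 0.0866]
tcp_rot: [0.507, 3.099, 0.001]
wrist_force: [0.2, 0.3, 0.3]
width: 1.0
```

```bash
python3 s.py
```

```text
t 24.57 p [0.5614 0.2328 0.0866] phi 71.42 z [ 0.002  0.    -1.   ] F [0.2 0.3 0.3] M [0.02 0.02 0.  ] w 1.0 q [ 0.35  0.26  1.89 -0.    0.99 -0.89]
```

Request:
drive_tool(deltas=[{"hand": 1, "offset": [0, 0.2, -4], "angular": [0, 0, 0]}, {"hand": 1, "offset": [0, 0.2, -7.7], "angular": [0, 0, 0]}, {"hand": 1, "offset": [0, 0.2, -7.7], "angular": [0, 0, 0]}, {"hand": 0.25, "offset": [0, 0.2, -7.7], "angular": [0, 0, 0]}, {"hand": 0.25, "offset": [0, 0.2, -7.7], "angular": [0, 0, 0]}, {"hand": 0.25, "offset": [0, 0.2, -7.7], "angular": [0, 0, 0]}, {"hand": 0.25, "offset": [0, 0.2, -7.7], "angular": [0, 0, 0]}, {"hand": 0.25, "offset": [0, 0.2, -7.7], "angular": [0, 0, 0]}], force=40)

```text
time: 25.58
tool_pos: [0.562, 0.2356, 0.0106]
tcp_rot: [0.502, 3.098, 0.003]
wrist_force: [-0.3, -0.9, 6.6]
width: 0.357
```

```bash
python3 s.py
```

```text
t 25.57 p [0.562  0.2356 0.0106] phi 71.58 z [ 0.003  0.001 -1.   ] F [-0.3 -0.9  6.6] M [-0.02  0.08  0.02] w 0.357 q [ 0.36  0.36  1.92 -0.    0.85 -0.89]
```

Request:
drive_tool(deltas=[{"hand": 0.25, "offset": [0, 0, 5], "angular": [0, 0, 0]}, {"hand": 0.25, "offset": [0, 0, 11], "angular": [0, 0, 0]}, {"hand": 0.25, "offset": [0, 0, 17], "angular": [0, 0, -10]}, {"hand": 0.25, "offset": [1, -3, 21], "angular": [0, 0, -20]}, {"hand": 0.25, "offset": [3, -7, 21], "angular": [0, 0, -30]}, {"hand": 0.25, "offset": [5, -12, 21], "angular": [0, 0, -40]}, {"hand": 0.25, "offset": [6.8, -17, 21], "angular": [0, 0, -50]}, {"hand": 0.25, "offset": [6.8, -18.4, 21], "angular": [0, 0, -60]}])

```text
time: 26.58
tool_pos: [0.6291, 0.0478, 0.2186]
tcp_rot: [1.996, 2.425, -0.001]
wrist_force: [-0.1, 0.8, -0.2]
width: 0.362
```

Request:
drive_tool(deltas=[{"hand": 0.25, "offset": [0, 0, 0], "angular": [0, 0, -10]}, {"hand": 0.25, "offset": [0, 0, -2], "angular": [0, 0, -12.4]}, {"hand": 0.25, "offset": [0, 0, -4], "angular": [0, 0, -12.4]}, {"hand": 0.25, "offset": [0, 0, -4], "angular": [0, 0, -12.4]}, {"hand": 0.25, "offset": [0, 0, -4], "angular": [0, 0, -12.4]}])

```text
time: 27.2
tool_pos: [0.6284, 0.0512, 0.1787]
tcp_rot: [-2.236, -2.206, 0.0]
wrist_force: [-0.6, -0.4, -0.7]
width: 0.359
```

```bash
python3 s.py;  python3 - <<'E'
from h import *
c=cam('scene','s11.png')
im=c['frame']
t=cam('top','t11.png')
a=im[180:300,240:400];b=t['frame'][160:240,260:366]
cv2.imwrite('pics/c11.png',np.hstack([cv2.resize(a,(400,300),interpolation=cv2.INTER_CUBIC),cv2.resize(b,(400,300),interpolation=cv2.INTER_CUBIC)]))
E
```

```text
t 27.2 p [0.6284 0.0512 0.1787] phi -0.78 z [-0. -0. -1.] F [-0.6 -0.4 -0.7] M [ 0.02 -0.04  0.05] w 0.359 q [ 0.04  0.22  1.76 -0.    1.16  0.06]
```

View pics/c11.png

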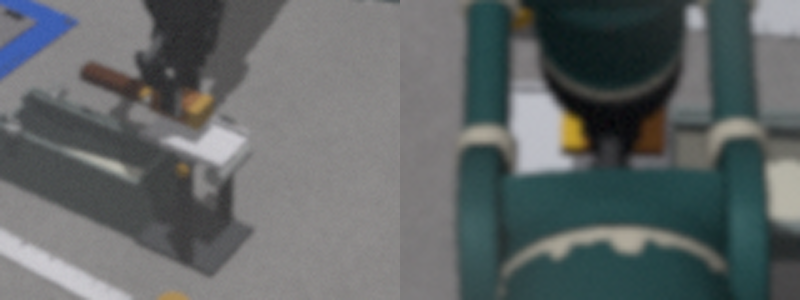

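Request:
drive_tool(deltas=[{"hand": 0.25, "offset": [0.15, 0.1, -1.2], "angular": [0, 0, 0]}, {"hand": 0.25, "offset": [0.15, 0.1, -2], "angular": [0, 0, 0]}, {"hand": 0.25, "offset": [0.15, 0.1, -2.25], "angular": [0, 0, 0]}, {"hand": 0.25, "offset": [0.15, 0.1, -2.25], "angular": [0, 0, 0]}])

```text
time: 27.8
tool_pos: [0.6298, 0.052, 0.1559]
tcp_rot: [-2.237, -2.205, 0.0]
wrist_force: [0.1, -0.5, -0.6]
width: 0.361
```

```bash
python3 s.py
```

```text
t 27.8 p [0.6298 0.052  0.1559] phi -0.82 z [-0.  0. -1.] F [ 0.1 -0.5 -0.6] M [-0.01  0.05 -0.03] w 0.361 q [0.04 0.24 1.78 0.   1.12 0.06]
```

Request:
drive_tool(deltas=[{"hand": 0.7, "offset": [0, 0, 0], "angular": [0, 0, 0]}, {"hand": 0.7, "offset": [0, 0, 0], "angular": [0, 0, 0]}, {"hand": 0.7, "offset": [0, 0, 0], "angular": [0, 0, 0]}, {"hand": 0.7, "offset": [0, 0, 3], "angular": [0, 0, 0]}, {"hand": 1, "offset": [0, 0, 8], "angular": [0, 0, 0]}, {"hand": 1, "offset": [0, 6, 12], "angular": [0, 0, 5]}, {"hand": 1, "offset": [0, 12, 12], "angular": [0, 0, 15]}, {"hand": 1, "offset": [0, 18, 12], "angular": [0, 0, 25]}])

```text
time: 28.8
tool_pos: [0.6307, 0.2304, 0.2782]
tcp_rot: [1.699, 2.639, 0.004]
wrist_force: [0.5, -0.4, -0.2]
width: 1.003
```

```bash
python3 s.py; python3 look.py 12; python3 - <<'E'
from h import *
a=cv2.imread('pics/s12.png')[180:300,230:390];b=cv2.imread('pics/t12.png')[160:260,270:430]
cv2.imwrite('pics/c12.png',np.hstack([cv2.resize(a,(400,300),interpolation=cv2.INTER_CUBIC),cv2.resize(b,(400,300),interpolation=cv2.INTER_CUBIC)]))
E
```

```text
t 28.8 p [0.6307 0.2304 0.2782] phi 24.45 z [ 0.003  0.001 -1.   ] F [ 0.5 -0.4 -0.2] M [ 0.02  0.03 -0.  ] w 1.003 q [ 0.31  0.23  1.56 -0.    1.35 -0.11]
obj 302.5 [ 449.9 -152.6] [92.9 21.6] ang 88.9
obj 318.0 [441.7 367.2] [62.2 33.8] ang 35.6
obj 85.0 [536.1 394.9] [36.8 22.2] ang 34.5
obj 272.0 [ 632.8 -108.6] [58.9 33.4] ang 87.5
obj 291.5 [ 700.4 -287.4] [46.8 48.9] ang -1.3
obj 159.5 [758.9 122.5] [41.5 32.3] ang 1.5
obj 293.5 [714.8 379.5] [127.6  22.5] ang 7.3
tmpl 6455.5
cover ((481.67376708984375, -362.03900146484375), (67.31674194335938, 186.9511260986328), 84.63397979736328)
```

View pics/c12.png

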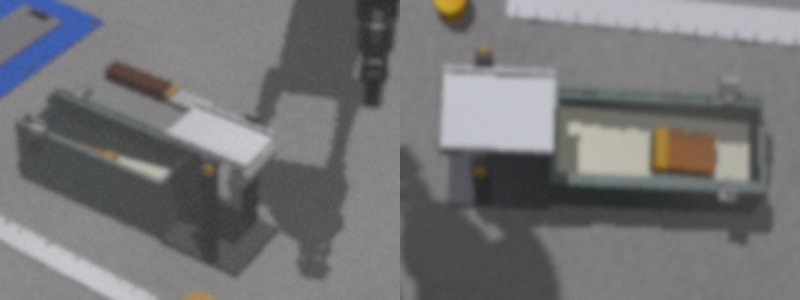

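Request:
drive_tool(deltas=[{"hand": 1, "offset": [-2.5, 5, 0], "angular": [0, 0, 10]}, {"hand": 1, "offset": [-5, 10, 0], "angular": [0, 0, 20]}, {"hand": 1, "offset": [-7.5, 15.2, -4], "angular": [0, 0, 30]}, {"hand": 1, "offset": [-7.5, 15.2, -9], "angular": [0, 0, 40]}, {"hand": 1, "offset": [-7.5, 15.2, -15], "angular": [0, 0, 42.2]}, {"hand": 1, "offset": [-7.5, 15.2, -19], "angular": [0, 0, 42.2]}, {"hand": 1, "offset": [-7.5, 15.2, -19], "angular": [0, 0, 42.2]}, {"hand": 1, "offset": [-7.5, 15.2, -19], "angular": [0, 0, 42.2]}])

```text
time: 29.9
tool_pos: [0.5562, 0.3812, 0.088]
tcp_rot: [0.644, 3.073, 0.003]
wrist_force: [1.0, -0.1, 0.3]
width: 1.002
```

```bash
python3 s.py; python3 - <<'E'
from h import *
c=cam('scene','s13.png');h=cv2.cvtColor(c['frame'],cv2.COLOR_BGR2HSV)
for q in cv2.findContours(cv2.inRange(h,(3,100,50),(18,240,255)),0,1)[0]:
    a=cv2.contourArea(q)
    if 60<a<250: r=cv2.minAreaRect(q);print(a,np.round(r[0],1),np.round(onz(c,*r[0],.022)[:2],3))
E
```

```text
t 29.9 p [0.5562 0.3812 0.088 ] phi 66.34 z [ 0.002  0.001 -1.   ] F [ 1.  -0.1  0.3] M [-0.01 -0.03 -0.  ] w 1.002 q [ 0.56  0.38  1.73 -0.    1.03 -0.59]
106.0 [433.6 295.6] [0.559 0.384]
77.0 [442.6 268.7] [0.448 0.363]
162.0 [  8.9 263.7] [ 1.072 -0.686]
150.5 [200. 243.] [ 0.714 -0.28 ]
```

Block still at (433.6, 295.6) in the scene view, unmoved. Grasp.

Request:
drive_tool(deltas=[{"hand": 1, "offset": [0, 0.1, -4], "angular": [0, 0, 0]}, {"hand": 1, "offset": [0, 0.1, -7.8], "angular": [0, 0, 0]}, {"hand": 1, "offset": [0, 0.1, -7.8], "angular": [0, 0, 0]}, {"hand": 0.25, "offset": [0, 0.1, -7.8], "angular": [0, 0, 0]}, {"hand": 0.25, "offset": [0, 0.1, -7.8], "angular": [0, 0, 0]}, {"hand": 0.25, "offset": [0, 0.1, -7.8], "angular": [0, 0, 0]}, {"hand": 0.25, "offset": [0, 0.1, -7.8], "angular": [0, 0, 0]}, {"hand": 0.25, "offset": [0, 0.1, -7.8], "angular": [0, 0, 0]}], force=40)

```text
time: 30.95
tool_pos: [0.5563, 0.3827, 0.0104]
tcp_rot: [0.642, 3.073, 0.004]
wrist_force: [-0.4, 0.2, 6.7]
width: 0.364
```

```bash
python3 s.py
```

```text
t 30.95 p [0.5563 0.3827 0.0104] phi 66.39 z [ 0.003  0.002 -1.   ] F [-0.4  0.2  6.7] M [-0.12  0.13  0.03] w 0.364 q [ 0.57  0.47  1.77 -0.    0.9  -0.59]
```

Request:
drive_tool(deltas=[{"hand": 0.25, "offset": [0, 0, 5], "angular": [0, 0, 0]}, {"hand": 0.25, "offset": [0, 0, 11], "angular": [0, 0, 0]}, {"hand": 0.25, "offset": [0, -2, 17], "angular": [0, 0, -10]}, {"hand": 0.25, "offset": [1, -6, 21], "angular": [0, 0, -20]}, {"hand": 0.25, "offset": [2, -11, 21], "angular": [0, 0, -30]}, {"hand": 0.25, "offset": [3, -16, 21], "angular": [0, 0, -40]}, {"hand": 0.25, "offset": [4.5, -21, 21], "angular": [0, 0, -50]}, {"hand": 0.25, "offset": [6, -26, 21], "angular": [0, 0, -60]}])

```text
time: 31.95
tool_pos: [0.615, 0.1203, 0.2185]
tcp_rot: [2.101, 2.336, 0.001]
wrist_force: [-0.3, -0.1, -0.2]
width: 0.36
```

Request:
drive_tool(deltas=[{"hand": 0.25, "offset": [0.8, -4, 0], "angular": [0, 0, -7.2]}, {"hand": 0.25, "offset": [1.35, -7.1, 0], "angular": [0, 0, -7.2]}, {"hand": 0.25, "offset": [1.35, -7.1, -2], "angular": [0, 0, -7.2]}, {"hand": 0.25, "offset": [1.35, -7.1, -4], "angular": [0, 0, -7.2]}, {"hand": 0.25, "offset": [1.35, -7.1, -4], "angular": [0, 0, -7.2]}, {"hand": 0.25, "offset": [1.35, -7.1, -4], "angular": [0, 0, -7.2]}])

```text
time: 32.7
tool_pos: [0.6281, 0.0519, 0.1777]
tcp_rot: [-2.235, -2.207, 0.001]
wrist_force: [-0.7, -0.2, -0.0]
width: 0.358
```

```bash
python3 s.py
```

```text
t 32.7 p [0.6281 0.0519 0.1777] phi -0.73 z [-0.001  0.    -1.   ] F [-0.7 -0.2 -0. ] M [-0.    0.01 -0.02] w 0.358 q [0.04 0.22 1.76 0.   1.16 0.06]
```

```bash
cat > held.py <<'E'
from h import *
c=bot.read_camera('scene')
for nm,im in (('ref',cv2.imread('pics/s11.png')),('now',c['frame'])):
    h=cv2.cvtColor(im,cv2.COLOR_BGR2HSV);u,v=proj(c,(.63,.052,.175)).astype(int)
    m=cv2.inRange(h,(3,100,50),(33,255,255))[v-16:v+16,u-14:u+20];ys,xs=np.nonzero(m);print(nm,(u,v),m.sum()/255,xs.mean()+u-14,ys.mean()+v-16,ys.max()+v-16)
E
python3 held.py
```

```text
ref (np.int64(312), np.int64(223)) 91.0 317.0769230769231 221.15384615384616 227
now (np.int64(312), np.int64(223)) 89.0 318.1123595505618 221.59550561797752 228
```

Same place as the first block. Lower and release.

Request:
drive_tool(deltas=[{"hand": 0.25, "offset": [0.15, 0, -1.2], "angular": [0, 0, 0]}, {"hand": 0.25, "offset": [0.15, 0, -2], "angular": [0, 0, 0]}, {"hand": 0.25, "offset": [0.15, 0, -2.2], "angular": [0, 0, 0]}, {"hand": 0.25, "offset": [0.15, 0, -2.2], "angular": [0, 0, 0]}])

```text
time: 33.25
tool_pos: [0.6298, 0.0508, 0.1559]
tcp_rot: [-2.237, -2.205, 0.0]
wrist_force: [0.3, -0.0, -0.2]
width: 0.364
```

Request:
drive_tool(deltas=[{"hand": 0.7, "offset": [0, 0, 0], "angular": [0, 0, 0]}, {"hand": 0.7, "offset": [0, 0, 0], "angular": [0, 0, 0]}, {"hand": 0.7, "offset": [0, 0, 0], "angular": [0, 0, 0]}, {"hand": 0.7, "offset": [0, 0, 3], "angular": [0, 0, 0]}, {"hand": 1, "offset": [0, 0, 8], "angular": [0, 0, 10]}, {"hand": 1, "offset": [-5, 3, 12], "angular": [0, 0, 20]}, {"hand": 1, "offset": [-10, 8, 12], "angular": [0, 0, 30]}, {"hand": 1, "offset": [-15, 13, 12], "angular": [0, 0, 40]}])

```text
time: 34.25
tool_pos: [0.4957, 0.1655, 0.2774]
tcp_rot: [1.341, 2.839, 0.003]
wrist_force: [0.0, 2.2, 0.1]
width: 1.001
```

```bash
python3 s.py; python3 look.py 14
```

```text
t 34.25 p [0.4957 0.1655 0.2774] phi 39.43 z [ 0.003  0.001 -1.   ] F [0.  2.2 0.1] M [ 0.05 -0.01  0.03] w 1.001 q [ 0.27 -0.06  1.87  0.    1.32 -0.41]
obj 302.5 [ 449.9 -152.5] [92.9 21.6] ang 89.0
obj 319.5 [441.8 367.2] [62.2 33.8] ang 35.4
obj 263.5 [ 633.  -127.2] [58.8 34.2] ang 73.8
obj 296.0 [637.1 -55.2] [59.8 33.4] ang 87.7
obj 291.5 [ 700.4 -287.4] [46.8 48.9] ang -1.3
obj 159.5 [760.1 122.5] [39.  32.3] ang 1.5
obj 365.0 [768.5 345.3] [ 65.6 144.5] ang -55.4
tmpl 6460.5
cover ((481.67376708984375, -362.03900146484375), (67.31674194335938, 186.9511260986328), 84.63397979736328)
```

Request:
drive_tool(deltas=[{"hand": 0.7, "offset": [-1, 4, 0], "angular": [0, 0, -10]}, {"hand": 0.7, "offset": [-2, 8, 0], "angular": [0, 0, -20]}, {"hand": 0.7, "offset": [-3, 12, 0], "angular": [0, 0, -30]}, {"hand": 0.7, "offset": [-4, 16, 0], "angular": [0, 0, -40]}, {"hand": 0.7, "offset": [-5.4, 20.1, 0], "angular": [0, 0, -50]}, {"hand": 0.7, "offset": [-5.4, 20.1, -5], "angular": [0, 0, -60]}, {"hand": 0.7, "offset": [-5.4, 20.1, -10], "angular": [0, 0, -70]}, {"hand": 0.7, "offset": [-5.4, 20.1, -15], "angular": [0, 0, -80]}])

```text
time: 35.35
tool_pos: [0.4431, 0.3656, 0.1247]
tcp_rot: [2.861, 1.298, 0.002]
wrist_force: [0.7, 0.3, 0.2]
width: 0.701
```

Request:
drive_tool(deltas=[{"hand": 0.7, "offset": [0, 0, -2], "angular": [0, 0, -10]}, {"hand": 0.7, "offset": [0, 0, -4], "angular": [0, 0, -13.9]}, {"hand": 0.7, "offset": [0, 0, -4], "angular": [0, 0, -13.9]}, {"hand": 0.7, "offset": [0, 0, -4], "angular": [0, 0, -13.9]}])

```text
time: 35.85
tool_pos: [0.4432, 0.3657, 0.0866]
tcp_rot: [-2.993, -0.953, -0.002]
wrist_force: [0.2, -0.3, 0.1]
width: 0.702
```

```bash
python3 s.py; python3 - <<'E'
from h import *
c=cam('scene','s15.png');h=cv2.cvtColor(c['frame'],cv2.COLOR_BGR2HSV)
for q in cv2.findContours(cv2.inRange(h,(3,100,50),(18,240,255)),0,1)[0]:
    a=cv2.contourArea(q)
    if 40<a<250: r=cv2.minAreaRect(q);print(a,np.round(r[0],1),np.round(onz(c,*r[0],.022)[:2],3))
E
```

```text
t 35.85 p [0.4432 0.3657 0.0866] phi -54.69 z [ 0.001  0.001 -1.   ] F [ 0.2 -0.3  0.1] M [ 0.03 -0.   -0.05] w 0.702 q [ 0.65  0.21  1.96 -0.    0.97  1.6 ]
135.0 [444.6 269.1] [0.447 0.369]
156.0 [  6.5 264.3] [ 1.077 -0.69 ]
151.5 [200. 243.] [ 0.714 -0.28 ]
102.0 [ 3.9 89.2] [ 0.367 -1.67 ]
```

Block unmoved (444.6, 269.1). Grasp.

Request:
drive_tool(deltas=[{"hand": 0.7, "offset": [-0.1, 0.1, -4], "angular": [0, 0, 0]}, {"hand": 0.7, "offset": [-0.1, 0.1, -7.7], "angular": [0, 0, 0]}, {"hand": 0.7, "offset": [-0.1, 0.1, -7.7], "angular": [0, 0, 0]}, {"hand": 0.25, "offset": [-0.1, 0.1, -7.7], "angular": [0, 0, 0]}, {"hand": 0.25, "offset": [-0.1, 0.1, -7.7], "angular": [0, 0, 0]}, {"hand": 0.25, "offset": [-0.1, 0.1, -7.7], "angular": [0, 0, 0]}, {"hand": 0.25, "offset": [-0.1, 0.1, -7.7], "angular": [0, 0, 0]}, {"hand": 0.25, "offset": [-0.1, 0.1, -7.7], "angular": [0, 0, 0]}], force=40)

```text
time: 36.9
tool_pos: [0.4433, 0.368, 0.0115]
tcp_rot: [-2.992, -0.952, -0.007]
wrist_force: [0.4, 0.5, 7.7]
width: 0.36
```

```bash
python3 s.py
```

```text
t 36.9 p [0.4433 0.368  0.0115] phi -54.71 z [ 0.004  0.003 -1.   ] F [0.4 0.5 7.7] M [-0.02  0.01  0.03] w 0.36 q [ 0.65  0.31  2.   -0.    0.83  1.6 ]
```

Request:
drive_tool(deltas=[{"hand": 0.25, "offset": [0, 0, 5], "angular": [0, 0, 0]}, {"hand": 0.25, "offset": [0, 0, 11], "angular": [0, 0, 0]}, {"hand": 0.25, "offset": [2, -2, 17], "angular": [0, 0, 10]}, {"hand": 0.25, "offset": [5, -6, 21], "angular": [0, 0, 20]}, {"hand": 0.25, "offset": [8, -11, 21], "angular": [0, 0, 30]}, {"hand": 0.25, "offset": [11, -16, 21], "angular": [0, 0, 40]}, {"hand": 0.25, "offset": [14, -21, 21], "angular": [0, 0, 50]}, {"hand": 0.25, "offset": [17, -26, 21], "angular": [0, 0, 53.8]}])

```text
time: 37.9
tool_pos: [0.6121, 0.1048, 0.2197]
tcp_rot: [2.235, 2.207, 0.002]
wrist_force: [0.4, 1.0, -0.4]
width: 0.366
```

Request:
drive_tool(deltas=[{"hand": 0.25, "offset": [1, -3, 0], "angular": [0, 0, 0]}, {"hand": 0.25, "offset": [1.75, -5.6, 0], "angular": [0, 0, 0]}, {"hand": 0.25, "offset": [1.75, -5.6, -2], "angular": [0, 0, 0]}, {"hand": 0.25, "offset": [1.75, -5.6, -4], "angular": [0, 0, 0]}, {"hand": 0.25, "offset": [1.75, -5.6, -4], "angular": [0, 0, 0]}, {"hand": 0.25, "offset": [1.75, -5.6, -4], "angular": [0, 0, 0]}])

```text
time: 38.65
tool_pos: [0.6284, 0.0515, 0.1784]
tcp_rot: [-2.237, -2.205, 0.001]
wrist_force: [0.3, -0.7, -0.4]
width: 0.363
```

```bash
python3 s.py; python3 held.py
```

```text
t 38.65 p [0.6284 0.0515 0.1784] phi -0.84 z [-0.001  0.    -1.   ] F [ 0.3 -0.7 -0.4] M [-0.02  0.01  0.03] w 0.363 q [0.04 0.22 1.76 0.   1.16 0.06]
ref (np.int64(312), np.int64(223)) 91.0 317.0769230769231 221.15384615384616 227
now (np.int64(312), np.int64(223)) 73.0 315.13698630136986 220.65753424657535 225
```

Request:
drive_tool(deltas=[{"hand": 0.25, "offset": [0.15, 0, -1.2], "angular": [0, 0, 0]}, {"hand": 0.25, "offset": [0.15, 0, -2], "angular": [0, 0, 0]}, {"hand": 0.25, "offset": [0.15, 0, -2.2], "angular": [0, 0, 0]}, {"hand": 0.25, "offset": [0.15, 0, -2.2], "angular": [0, 0, 0]}])

```text
time: 39.2
tool_pos: [0.6302, 0.0505, 0.1567]
tcp_rot: [-2.239, -2.203, 0.0]
wrist_force: [-0.3, 0.0, 0.3]
width: 0.358
```

Request:
drive_tool(deltas=[{"hand": 0.7, "offset": [0, 0, 0], "angular": [0, 0, 0]}, {"hand": 0.7, "offset": [0, 0, 0], "angular": [0, 0, 0]}, {"hand": 0.7, "offset": [0, 0, 0], "angular": [0, 0, 0]}, {"hand": 0.7, "offset": [0, 0, 3], "angular": [0, 0, 0]}, {"hand": 1, "offset": [0, 0, 8], "angular": [0, 0, 10]}, {"hand": 1, "offset": [-5, 5, 12], "angular": [0, 0, 20]}, {"hand": 1, "offset": [-10, 11, 12], "angular": [0, 0, 30]}, {"hand": 1, "offset": [-15, 17, 12], "angular": [0, 0, 40]}])

```text
time: 40.2
tool_pos: [0.5105, 0.1851, 0.2771]
tcp_rot: [1.343, 2.838, 0.003]
wrist_force: [0.1, 1.8, 0.4]
width: 1.0
```

Request:
drive_tool(deltas=[{"hand": 1, "offset": [-2, 5, 2], "angular": [0, 0, 0]}, {"hand": 1, "offset": [-4, 10, 4], "angular": [0, 0, 0]}, {"hand": 1, "offset": [-6, 14, 4], "angular": [0, 0, 0]}, {"hand": 1, "offset": [-6, 14, 4], "angular": [0, 0, 0]}])

```text
time: 40.7
tool_pos: [0.4497, 0.3265, 0.3161]
tcp_rot: [-1.344, -2.839, -0.002]
wrist_force: [0.2, 0.3, 0.5]
width: 0.998
```

```bash
python3 s.py; python3 look.py 16; python3 - <<'E'
from h import *
a=cv2.imread('pics/s16.png')[170:320,180:380];b=cv2.imread('pics/t16.png')[140:350,260:540]
cv2.imwrite('pics/c16.png',np.hstack([cv2.resize(a,(400,300),interpolation=cv2.INTER_CUBIC),cv2.resize(b,(400,300),interpolation=cv2.INTER_CUBIC)]))
E
```

```text
t 40.7 p [0.4497 0.3265 0.3161] phi 39.34 z [ 0.     0.001 -1.   ] F [0.2 0.3 0.5] M [-0.03 -0.02  0.01] w 0.998 q [ 0.58 -0.    1.75  0.    1.39 -0.1 ]
obj 303.5 [ 449.9 -152.5] [92.9 21.6] ang 89.0
obj 292.0 [ 700.4 -287.4] [46.8 48.9] ang -1.3
obj 159.5 [760.1 122.5] [39.  32.3] ang 1.5
tmpl 6460.0
cover ((481.6734313964844, -362.0480651855469), (67.32994842529297, 186.95065307617188), 84.63642883300781)
```

View pics/c16.png

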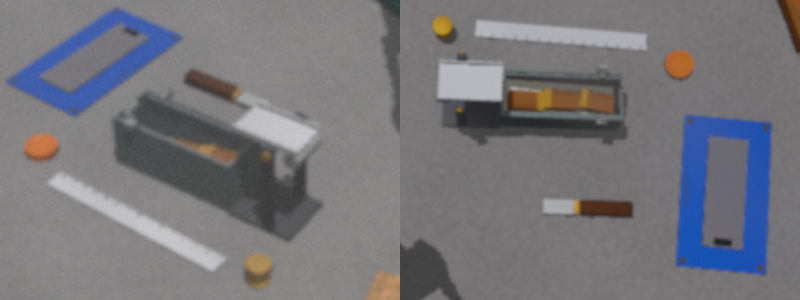

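```bash
python3 -c "
from workcell import bot
print(bot.finish_job())"
```

```text
the job is handed in; nothing more can be done
None
```

The job is done and handed in at about 41 s of the 210 s allowed:

- **Cover:** I pried it off at the notch with the blade and laid it flat on the blue template.
- **Blocks:** three were present. I set each one on the box end of the tray, and each slid into the box by its own weight.
- **Blade:** it lies flat on the bench at about x = 0.45, y = -0.15 m, where I put it down after prying.

**Last checks, from the camera images:**
- **Cover position:** its centre measured (481.7, -362.0) mm against (480.5, -361.9) mm for the template. The two are about 0.8° apart in direction.
- **Blocks and tray:** all three blocks are in the box end to end and the tray is back level. The blade had not moved since I laid it down, and I saw no change in the ruler, knob or checker. I did not compare the board corner's position with the start.

**Less certain readings:**
- **Box direction:** different edges gave -0.006 to -0.036 rad; I used about -0.016, and the insertion and all three seatings worked with it.
- **Third block:** it appeared about 2 pixels off where the first had been in the gripper, but it slid in normally.
- **Contact:** the highest wrist-force readings I took were about 14 N or less, when fingertips or blade touched the bench or template.

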